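Fetch the carton from behind the stacked parts

TASK

Fetch the magenta carton that is shut in behind the finned driver case: first move the grey module off the top of the case to the middle of the yellow mat, then stand the driver case in the middle of the blue mat, then lay the carton flat in the middle of the green tray. Then put the others back as they were: the driver case upright in its white outline on the stand, lying the same way along the outline, and the module centred and square on top of it, its long side along the case. Do not tip any of them, and do not shift the blue contactor or the red tub.

Things in the scene. Friction and masses are not known exactly. Their poses are not given: they have to be found in the camera images.
- driver: Light grey aluminium driver case with upright fins, a plain block 97 x 56 x 78 mm (x, y, z), loose, 0.23 to 0.45 kg. Origin at the centre of its underside, z up. It stands on the stand, long way along the stand's x. Grip it across its 56 mm width (its y). While it stands there, only 4 to 10 mm separate it from the carton behind it, too little for a finger
- module: Dark grey relay module with black terminals on top, body 45 x 62 x 48 mm (x, y, z; terminals to 52), loose, 0.16 to 0.3 kg. Origin in the underside, the body reaches from -21 to +24 mm in x and is symmetric in y. Starts on top of the driver case with its 62 mm side along the case's 97 mm side (its y along the case's x, either way round is good at the end). Grip it across its 45 mm (its x)
- carton: Closed magenta carton, 62 x 100 x 32 mm (x, y, z), loose, 0.08 to 0.14 kg. Origin in the underside, reaches from -30 to +32 mm in x. Lies flat on the stand behind the driver case, its long side across the stand; it can be gripped only across its 62 mm (its x)
- stand: Fixed dark steel plate 200 x 120 mm, top 6 mm above the bench. Its origin lies on the bench straight under the centre of the driver's place, which a white outline 103 x 62 mm marks (long along the stand's x). The carton's place, outlined in red, is centred 87 mm further along +x, away from the robot. The plate reaches from -63 to +137 mm in x and +-60 mm in y
- yellow_mat: Fixed flat yellow mat 120 x 140 mm (x, y), 2 mm thick, with a thin white border; origin under its centre. Parking place of the module: its origin within 25 mm of the centre
- blue_mat: Fixed flat blue mat 120 x 140 mm (x, y), 2 mm thick, with a thin white border; origin under its centre. Parking place of the driver case: its origin within 25 mm of the centre, either way round
- tray: Fixed shallow green metal tray, outside 124 x 148 mm (x, y), wall 3 mm thick and 9 mm high, inner floor 3 mm above the bench; origin under its centre. Goal of the carton: its origin within 15 mm of the centre. The carton lies inside the wall when its long side runs along the tray's y (inside 118 x 142 mm)
- contactor: Bystander: blue contactor block with an orange plunger, 46 x 56 x 75 mm, loose, origin at the centre of its underside; stands beside the stand on its +y side, leave it where it is
- tub: Bystander: round red tub of small hardware, 68 mm wide, 36 mm high, loose, origin at the centre of its underside; stands behind the stand, leave it where it is
Not all that is in view belongs to the job. Leave any turquoise look-alike of the module alone.

How it is judged:
On the way, in this order (a step that is already met when the one before it is completed fails the run):
1. the grey module stands released on the yellow mat (horizontal distance between module and yellow_mat below 0.025 m and height (world z) of module below 0.007 m and angle between module's own z axis and vertical below 0.1 rad and linear speed of module below 0.02 m/s and contact force between the fingers and module below 0.2 N), for 0.2 s.
2. the driver case stands released on the blue mat (horizontal distance between driver and blue_mat below 0.025 m and height (world z) of driver below 0.007 m and angle between driver's own z axis and vertical below 0.1 rad and linear speed of driver below 0.02 m/s and contact force between the fingers and driver below 0.2 N), for 0.2 s.
3. the carton lies released in the tray (horizontal distance between carton and tray below 0.015 m and height (world z) of carton below 0.007 m and angle between carton's own z axis and vertical below 0.06 rad and linear speed of carton below 0.02 m/s and contact force between the fingers and carton below 0.2 N), for 0.2 s.
4. the driver case stands released in its outline on the stand again (horizontal distance between driver and stand below 0.012 m and height (world z) of driver below 0.011 m and angle between the x axis of driver and the x axis of stand, either way round below 0.14 rad and angle between driver's own z axis and vertical below 0.06 rad and linear speed of driver below 0.02 m/s and contact force between the fingers and driver below 0.2 N), for 0.2 s.
At the end, for the whole second after the job is handed in: carton flat in the tray, within 15 mm of its centre; driver case upright within 12 mm and 0.14 rad of its white outline; module on top of the case, within 12 mm of its centre and 0.17 rad of square, long side along the case; all released and at rest (horizontal distance between carton and tray below 0.015 m and height (world z) of carton below 0.007 m and angle between each of carton, driver, module's own z axis and vertical below 0.06 rad and horizontal distance between driver and stand below 0.012 m and height (world z) of driver below 0.011 m and angle between the x axis of driver and the x axis of stand, either way round below 0.14 rad and horizontal distance between module and driver below 0.012 m and z of module in the frame of driver between 0.074 and 0.083 m and angle between the y axis of module and the x axis of driver, either way round below 0.17 rad and linear speed of each of module, driver, carton below 0.02 m/s); the robot touches nothing.
It fails at once if the module, driver case or carton is tipped by more than about 30 degrees (angle between any of module, driver, carton's own z axis and vertical above 0.5 rad).
It fails at once if the contactor or the tub is shifted by more than 15 mm or tipped (distance of any of contactor, tub from where it was at the start of the episode above 0.015 m or angle between any of contactor, tub's own z axis and vertical above 0.3 rad).
It also fails if it takes over 136 s, if anything falls off the work surface, if the arm or the gripper's body presses on something with over 40 N, if the wrist force passes 120 N, or if a joint passes its speed limit or range.

ROBOT

A 6-joint arm with a two-finger parallel gripper is mounted at the origin on a cart in front of the work surface, level with it; the furniture and walls round the work are solid. World frame = base frame: x ahead of the robot, y to its left, z up, the work surface at z = 0. Lengths are in m, angles in rad, forces in N, time in s.
With the tool pointing down it reaches from about 0.35 to 0.775 m from the base axis. Payload 5.5 kg.
Tool frame: the origin (TCP) lies at the very end of the fingers, on their centre line; the grasp point (between the pads) lies 19 mm behind it; z points along the fingers, y is the direction in which the jaws open and shut (so a half turn about z gives the same grasp; the last joint's range is limited). The gripper opens to 85 mm and grips with 20 to 120 N. Pads are 22 mm wide; open, the fingers measure 114 mm over their backs; the gripper's body (76 mm by 85 mm) begins 54 mm behind the grasp point. The pads swing forward as they close: fully open they stand 13 mm farther back than shut.
Start: joints at [1.043, 0.313, 0.046, 1.304, 0, 1.431], TCP at [0.217, 0.532, 0.231] pointing down, gripper open.
Joint ranges: [-2.76, 2.76], [-0.86, 1.69], [-1.03, 1.26], [-2.2, 2.34], [-1.47, 1.5], [-3.14, 3.14]. Speed limits (rad/s): [2.57, 2.57, 3.14, 3.14, 3.14, 3.14].

INTERFACE

Orientations are given as a unit quaternion [w, x, y, z].
In Python, from workcell import env gives the robot as it stands. The module is installed in compiled form; this text tells all that it offers.
- The arm moves only by the shell command python3 -m pendant 'ROWS' [FORCE]. ROWS is JSON, a list of rows, each an object with "fingers": the finger opening in mm, from 0 to 85.4; "delta_pos": the shift along the tool's x, y, z in mm, a list of three; "angular": the turn, a rotation vector about the tool's x, y, z in rad, a list of three. In form: [{"fingers": fingers, "delta_pos": [x, y, z], "angular": [ax, ay, az]}, ...]. A call has 1 to 12 rows; each row shifts and turns the commanded pose from where the row before left it, along the tool's axes as they then stand; what a row does not reach is not made up. A row lasts 1/10 s, in which the tool goes at most 50 mm and 8.59 degrees, less where a joint would pass 70% of its speed; a pose out of reach is approached as far as the arm can. A call is refused whole if a number of a shift passes 50 or a number of a turn 0.15, either way. A call with a gripper value outside its range is refused whole. The fingers move at their own pace and stop on an object; FORCE is the grip in N (left out, the last holds). Time passes only in rows, so rows that do not move let the fingers close. It gives the time, the measured TCP pose, the force and the opening at its end, in the units of the state.
- env.get_state(): the state, without advancing time (a new reading comes with each control period).
- env.read_camera(name): name is "scene" or "side" or "wrist"; returns the picture (384x512x3 uint8, blue, green, red); there is no depth.
- env.camera_params(name): a dict with "fx", "fy", "cx", "cy" (pixels), "k1" (the pictures are not rectified: a ray, as slopes to the right and down, at radius r is drawn at 1 + k1 r^2 times it, then the intrinsics apply), "view" (4x4, takes a point from world to camera coordinates). Camera axes: x right, y up, looking along -z (the intrinsics and any distortion apply to the point x, -y, -z); pixel columns grow to the right and rows downward; lengths in m; the calibration is good to about 2 mm. A picture is of the moment at which its call begins: read the wrist's pose just before it. camera_params takes no time and is no camera call; for the wrist camera it gives the pose at the moment of the call.
- env.hand_in(): hands the job in, once; it reports no verdict.
The state is a dict: "clock": time; "joint_pos": joint angles; "qvel": joint speeds; "tau": joint torques, N m; "tcp_pos": TCP position; "orientation": TCP orientation; "wrist_force": force on the tool from outside, world axes, zero at the start; "ft_torque": the same for the moment, N m; "finger_gap": finger opening in m.
Only numpy, scipy, OpenCV 4.12 (cv2) and the standard library are available. Lean on these libraries where they do the work, as an engineer would, in place of code of your own. Each camera call takes 0.05 s, during which the arm holds its last target. There are 200 camera calls.

## Working session

There is one attempt and no reset: what is moved stays moved. The work goes in short steps, Python scripts to look and compute and a shell command to move; the robot and the scene stay as the last step left them, time stands still between calls to the robot, and variables do not carry over. Pictures are saved under pics/ and viewed, about 12 in all and at most 16, crops included, and the job is handed in when it is done.

```bash
mkdir -p pics
cat > h.py <<'E'
from workcell import env
import numpy as np, cv2
from scipy.spatial.transform import Rotation as R
def snap(n,f=None):
    P=env.camera_params(n); im=env.read_camera(n)
    if f: cv2.imwrite('pics/'+f,im)
    return im,P
def ray(P,uv):
    uv=np.atleast_2d(np.array(uv,float)); d=np.stack([(uv[:,0]-P['cx'])/P['fx'],(uv[:,1]-P['cy'])/P['fy']],1)
    s=d.copy()
    for _ in range(30): s=d/(1+P['k1']*(s**2).sum(1,keepdims=True))
    V=np.array(P['view']); c=np.c_[s[:,0],-s[:,1],-np.ones(len(s))]
    return -V[:3,:3].T@V[:3,3], c@V[:3,:3]
def onz(P,uv,z):
    o,d=ray(P,uv); return (o+d*((z-o[2])/d[:,2:3]))
def proj(P,X):
    V=np.array(P['view']); c=np.atleast_2d(X)@V[:3,:3].T+V[:3,3]
    s=np.c_[c[:,0]/-c[:,2],-c[:,1]/-c[:,2]]; s=s*(1+P['k1']*(s**2).sum(1,keepdims=True))
    return np.c_[s[:,0]*P['fx']+P['cx'],s[:,1]*P['fy']+P['cy']]
def st():
    s=env.get_state(); q=np.array(s['orientation']); r=R.from_quat(q[[1,2,3,0]])
    return s,np.array(s['tcp_pos']),r
def go(p,yaw):
    """print remaining tool-frame shift (mm) to world TCP p, and turn about tool z to get jaw (tool y) direction yaw (world, mod pi)"""
    s,t,r=st(); M=r.as_matrix(); d=M.T@(np.array(p)-t)*1000
    y=np.arctan2(M[1,1],M[0,1]); a=(yaw-y+np.pi/2)%np.pi-np.pi/2
    print('t',round(s['clock'],2),'tcp',t.round(4),'delta',d.round(1),'turn tool z',round(-a,3),'jaw',round(y,3),'tilt',np.round(M[:,2],3),'j6',round(s['joint_pos'][5],2),'gap',s['finger_gap'])
E
python3 - <<'E'
from h import *
a,P=snap('scene','a.png');b,Q=snap('side','b.png');c,W=snap('wrist')
cv2.imwrite('pics/wr.png',c)
for p in(P,Q,W): print(ray(p,[[p['cx'],p['cy']]]),p['fx'],p['k1'])
s=st(); print(s[1],s[2].as_matrix().round(3),s[0]['clock'])
E
```

```text
(array([-0.1654455 , -0.91648954,  1.13679546]), array([[ 0.48541198,  0.49361221, -0.72161084]])) 434.8533539308504 0.030432873623179507
(array([ 0.23637412, -1.37056028,  1.02591524]), array([[ 0.17612621,  0.76030806, -0.62522893]])) 471.6082143513483 -0.14388066016602816
(array([0.13952101, 0.56342126, 0.37287565]), array([[ 0.30080232, -0.12499546, -0.94545973]])) 289.90436789980953 0.0003110965109091983
[0.21722647 0.53195799 0.23059336] [[-0.926  0.378 -0.001]
 [ 0.378  0.926 -0.001]
 [ 0.    -0.001 -1.   ]] 0.15
```

View pics/a.png

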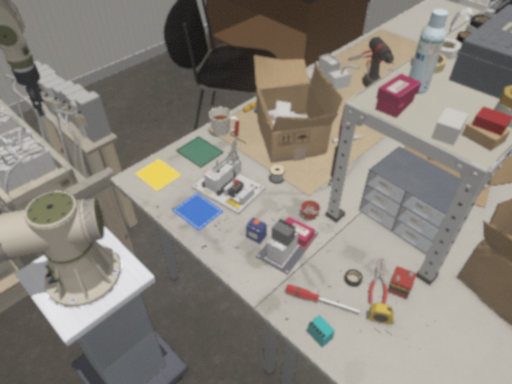

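View pics/b.png

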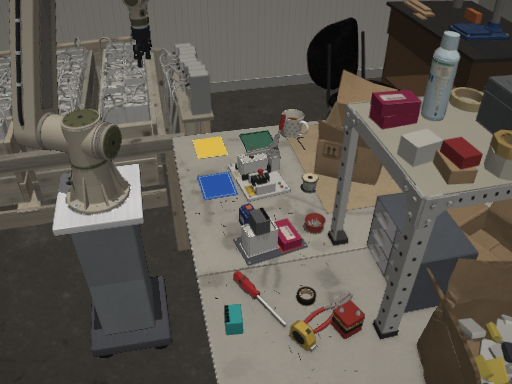

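Scene picture: yellow mat (158,174), blue mat (198,211), green tray (199,151), stand with driver and module (283,240), magenta carton behind (299,231), contactor (257,230), tub (310,210).
Possible mix-ups: for the module, the grey box at scene (283,232) [chosen: dark grey, on the case] or the turquoise block (320,330). For the carton, magenta at (299,231) on the stand [chosen] or the magenta box on the shelf (398,93). Next is a close crop plus ray-cast measurements.

Run:
```python
from h import *
a=cv2.imread('pics/a.png');b=cv2.imread('pics/b.png')
P=env.camera_params('scene');Q=env.camera_params('side')
A=cv2.resize(a[195:280,235:325],None,fx=4.4,fy=4.4,interpolation=cv2.INTER_CUBIC)
B=cv2.resize(b[190:270,225:335],None,fx=3.6,fy=3.6,interpolation=cv2.INTER_CUBIC)
H=max(A.shape[0],B.shape[0]);C=np.zeros((H,A.shape[1]+B.shape[1],3),np.uint8);C[:A.shape[0],:A.shape[1]]=A;C[:B.shape[0],A.shape[1]:]=B
cv2.imwrite('pics/c.png',C);print(C.shape)
for n,lo,hi,z in(('yellow',(20,120,120),(35,255,255),.002),('blue',(105,120,100),(120,255,255),.002),('green',(60,80,40),(85,255,140),.009),('mag',(160,120,80),(174,255,255),.038)):
  for nm,im,p in(('scene',a,P),('side',b,Q)):
    m=cv2.inRange(cv2.cvtColor(im,cv2.COLOR_BGR2HSV),lo,hi)
    k,l,s,c=cv2.connectedComponentsWithStats(m)
    for i in np.argsort(-s[1:,4])[:3]+1:
      if s[i,4]<60: continue
      cn=cv2.findContours((l==i).astype(np.uint8),0,2)[0][0].reshape(-1,2)
      w=onz(p,cn,z)[:,:2].astype(np.float32); rc=cv2.minAreaRect(w)
      print(n,nm,s[i,4],c[i].round(0),'rect',np.round(rc[0],3),np.round(rc[1],3),round(rc[2],1))
```

```text
(374, 792, 3)
yellow scene 596 [158. 174.] rect [0.43  0.206] [0.106 0.128] 2.7
yellow scene 178 [381. 310.] rect [ 0.542 -0.724] [0.047 0.06 ] 15.2
yellow side 615 [492. 369.] rect [ 0.954 -0.933] [0.08  0.076] 71.2
yellow side 536 [209. 147.] rect [0.428 0.207] [0.119 0.141] 1.9
yellow side 232 [305. 331.] rect [ 0.536 -0.706] [0.035 0.074] 17.6
blue scene 693 [198. 211.] rect [ 0.417 -0.048] [0.098 0.121] 2.6
blue side 716 [217. 185.] rect [ 0.415 -0.046] [0.119 0.138] 2.6
green side 437 [256. 139.] rect [0.624 0.205] [0.122 0.125] 1.7
mag scene 626 [399.  95.] rect [ 1.491 -0.159] [0.307 0.149] 5.9
mag scene 75 [306. 235.] rect [ 0.581 -0.402] [0.063 0.036] 25.4
mag side 365 [399. 120.] rect [1.249 0.196] [0.216 0.092] 4.1
mag side 350 [399.  97.] rect [1.334 0.394] [0.136 0.199] 84.3
mag side 349 [288. 235.] rect [ 0.58  -0.377] [0.064 0.127] 2.7
```

View pics/c.png

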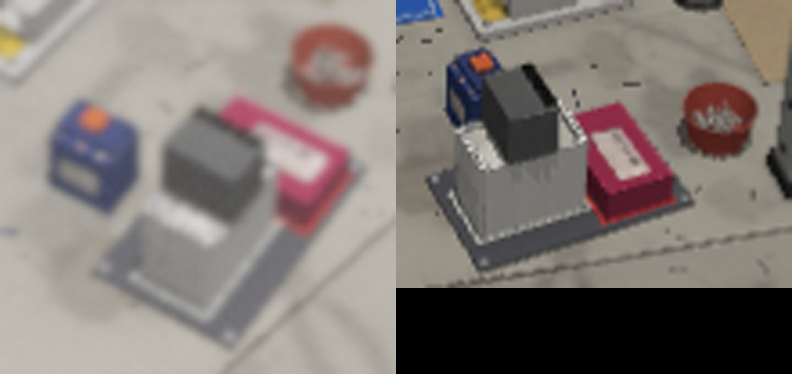

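The crop shows the dark grey module on the light finned case, the magenta carton with its label just behind it, the contactor to the left and the red tub behind. The choice holds. Now the stand corners, then the move.

Run:
```python
from h import *
Q=env.camera_params('side');P=env.camera_params('scene')
c=lambda u,v:(225+(u-396)/3.6,190+v/3.6)
print(onz(Q,[c(482,268),c(692,200),c(428,178)],.006).round(3))
d=lambda u,v:(235+u/4.4,195+v/4.4)
print(onz(P,[d(228,346),d(365,172),d(100,265)],.006).round(3))
print('module top',onz(Q,[c(503,162)],.084).round(3), 'tub',onz(Q,[c(720,90)],.036).round(3),'contactor top',onz(Q,[c(480,63)],.075).round(3))
go([.495,-.37,.25],1.6)
```

```text
[[ 0.444 -0.449  0.006]
 [ 0.635 -0.411  0.006]
 [ 0.421 -0.336  0.006]]
[[ 0.44  -0.448  0.006]
 [ 0.629 -0.417  0.006]
 [ 0.426 -0.336  0.006]]
module top [[ 0.469 -0.41   0.084]] tub [[ 0.69  -0.314  0.036]] contactor top [[ 0.48  -0.276  0.075]]
t 0.15 tcp [0.2172 0.532  0.2306] delta [-598.2 -730.   -18.5] turn tool z -0.417 jaw 1.183 tilt [-0.001 -0.001 -1.   ] j6 1.43 gap 0.08570103102681911
```

```bash
python3 -m pendant '[{"fingers":85,"delta_pos":[0,0,-5],"angular":[0,0,-0.1425]},{"fingers":85,"delta_pos":[0,0,-5],"angular":[0,0,-0.1425]},{"fingers":85,"delta_pos":[0,0,-5],"angular":[0,0,-0.1425]},{"fingers":85,"delta_pos":[0,0,-5],"angular":[0,0,-0.1425]},{"fingers":85,"delta_pos":[-30,-30,0],"angular":[0,0,0]},{"fingers":85,"delta_pos":[-10,-45,0],"angular":[0,0,0]},{"fingers":85,"delta_pos":[-10,-45,0],"angular":[0,0,0]},{"fingers":85,"delta_pos":[-10,-45,0],"angular":[0,0,0]},{"fingers":85,"delta_pos":[-5,-47,0],"angular":[0,0,0]},{"fingers":85,"delta_pos":[-5,-47,0],"angular":[0,0,0]},{"fingers":85,"delta_pos":[0,-47,0],"angular":[0,0,0]},{"fingers":85,"delta_pos":[0,-47,0],"angular":[0,0,0]}]' 40
python3 -c "
from h import *
go([.47,-.37,.25],1.753)"
```

```text
clock: 1.35
tcp_pos: [0.3502, 0.1961, 0.2512]
orientation: [0.0, -0.091, 0.996, -0.0]
wrist_force: [0.5, -0.3, -0.1]
finger_gap: 0.085
t 1.35 tcp [0.3502 0.1961 0.2512] delta [ -15.  -578.4    1.2] turn tool z 0.0 jaw 1.753 tilt [ 0.  0. -1.] j6 0.13 gap 0.08495860371074024
```

```bash
python3 -m pendant '[{"fingers":85,"delta_pos":[-3,-48,0],"angular":[0,0,0]},{"fingers":85,"delta_pos":[-3,-48,0],"angular":[0,0,0]},{"fingers":85,"delta_pos":[-3,-48,0],"angular":[0,0,0]},{"fingers":85,"delta_pos":[-3,-48,0],"angular":[0,0,0]},{"fingers":85,"delta_pos":[-3,-48,0],"angular":[0,0,0]},{"fingers":85,"delta_pos":[0,-48,0],"angular":[0,0,0]},{"fingers":85,"delta_pos":[0,-48,0],"angular":[0,0,0]},{"fingers":85,"delta_pos":[0,-48,0],"angular":[0,0,0]},{"fingers":85,"delta_pos":[0,-48,0],"angular":[0,0,0]},{"fingers":85,"delta_pos":[0,-48,0],"angular":[0,0,0]},{"fingers":85,"delta_pos":[0,-48,0],"angular":[0,0,0]},{"fingers":85,"delta_pos":[0,-30,0],"angular":[0,0,0]}]'
python3 -c "
from h import *
im,P=snap('wrist','d.png');go([.47,-.37,.25],1.753)
np.save('d.npy',P,allow_pickle=True)"
```

```text
clock: 2.55
tcp_pos: [0.4661, -0.3515, 0.2504]
orientation: [-0.0, -0.09, 0.996, -0.0]
wrist_force: [0.1, -0.1, 0.3]
finger_gap: 0.0848
t 2.6 tcp [ 0.4666 -0.3551  0.2497] delta [ -0.7 -15.2  -0.3] turn tool z -0.004 jaw 1.749 tilt [ 0.    -0.002 -1.   ] j6 -0.96 gap 0.08496180474964046
```

View pics/d.png

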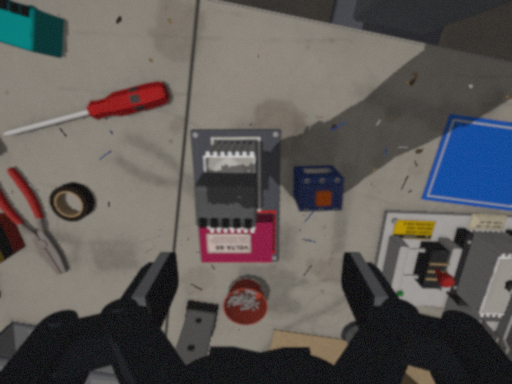

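The picture shows the stand plate at (192..280,130..262), the module at about (197..258,173..230) on the case, the carton below it, the contactor (318,187) and the tub (246,300).

Run:
```python
from h import *
im=cv2.imread('pics/d.png')
cv2.imwrite('pics/e.png',cv2.resize(im[122:272,182:354],None,fx=4,fy=4,interpolation=cv2.INTER_CUBIC))
```

```text
(no output)
```

View pics/e.png

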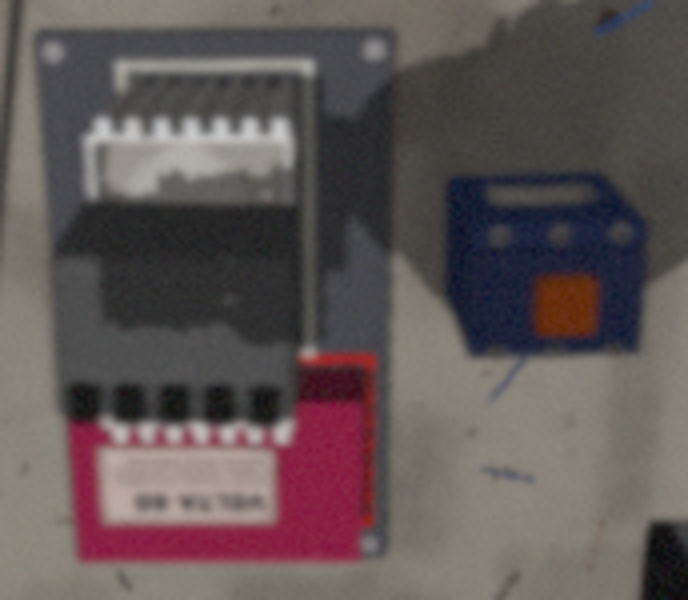

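Run:
```python
from h import *
P=np.load('d.npy',allow_pickle=True).item()
def q(n,z,*pts):
    w=onz(P,[(182+u/4,122+v/4) for u,v in pts],z); print(n,w[:,:2].round(4).tolist())
q('modtop',.132,(55,255),(300,250),(297,415),(68,415))
q('modbase',.084,(88,205),(297,205))
q('casetop',.084,(84,135),(295,135),(297,442),(103,442))
q('outline',.006,(117,60),(315,60),(309,355))
q('plate',.006,(37,30),(396,30),(384,558),(78,560))
q('carton',.038,(362,560),(78,560),(366,398))
q('redoutline',.006,(378,353),(372,525))
q('contactor',.075,(445,178),(590,180),(642,228),(640,352),(473,352))
o,_=ray(P,[[256,192]]);print('cam',o)
P2=env.camera_params('scene');Q=env.camera_params('side')
```

```text
modtop [[0.4741, -0.4116], [0.4625, -0.3551], [0.5045, -0.3483], [0.5148, -0.4039]]
modbase [[0.4748, -0.4125], [0.4645, -0.356]]
casetop [[0.4557, -0.4159], [0.4454, -0.36], [0.5355, -0.3433], [0.5458, -0.3996]]
outline [[0.447, -0.4204], [0.4352, -0.3561], [0.539, -0.3391]]
plate [[0.4421, -0.4474], [0.4209, -0.3318], [0.6163, -0.2958], [0.6384, -0.411]]
carton [[0.5992, -0.3091], [0.6173, -0.4074], [0.5379, -0.3199]]
redoutline [[0.5337, -0.3149], [0.603, -0.3031]]
contactor [[0.4517, -0.3162], [0.4449, -0.2761], [0.4558, -0.2579], [0.4926, -0.2482], [0.5015, -0.2967]]
cam [ 0.38339979 -0.36708305  0.39276534]
```

The measurements agree with each other: the plate comes out at 117x199 mm. But the module looks turned, about 43 mm along the case and 58 mm across it, which contradicts the text. I'll turn the wrist 90°, which also sets up a grip along the stand's x, and check from that second view before acting.

```bash
python3 -m pendant '[{"fingers":85,"delta_pos":[0,0,0],"angular":[0,0,0.143]},{"fingers":85,"delta_pos":[0,0,0],"angular":[0,0,0.143]},{"fingers":85,"delta_pos":[0,0,0],"angular":[0,0,0.143]},{"fingers":85,"delta_pos":[0,0,0],"angular":[0,0,0.143]},{"fingers":85,"delta_pos":[0,0,0],"angular":[0,0,0.143]},{"fingers":85,"delta_pos":[0,0,0],"angular":[0,0,0.143]},{"fingers":85,"delta_pos":[0,0,0],"angular":[0,0,0.143]},{"fingers":85,"delta_pos":[0,0,0],"angular":[0,0,0.143]},{"fingers":85,"delta_pos":[0,0,0],"angular":[0,0,0.143]},{"fingers":85,"delta_pos":[0,0,0],"angular":[0,0,0.143]},{"fingers":85,"delta_pos":[0,0,0],"angular":[0,0,0.143]},{"fingers":85,"delta_pos":[0,0,0],"angular":[0,0,0]}]'
python3 -c "
from h import *
im,P=snap('wrist','f.png');go([.489,-.380,.25],.183)
np.save('f.npy',P,allow_pickle=True)
c=proj(P,[[.49,-.38,.1]])[0].astype(int);print(c)
x,y=max(c[0]-90,0),max(c[1]-75,0);print(x,y)
cv2.imwrite('pics/g.png',cv2.resize(im[y:y+150,x:x+190],None,fx=4,fy=4,interpolation=cv2.INTER_CUBIC))"
```

```text
clock: 3.8
tcp_pos: [0.466, -0.3478, 0.2509]
orientation: [-0.0, 0.641, 0.768, 0.0]
wrist_force: [0.3, 0.1, 0.3]
finger_gap: 0.085
t 3.85 tcp [ 0.466  -0.3478  0.251 ] delta [-35.8  16.8   0.9] turn tool z 0.0 jaw 0.183 tilt [-0.     0.001 -1.   ] j6 0.61 gap 0.08503744823278696
[275 210]
185 135
```

View pics/g.png

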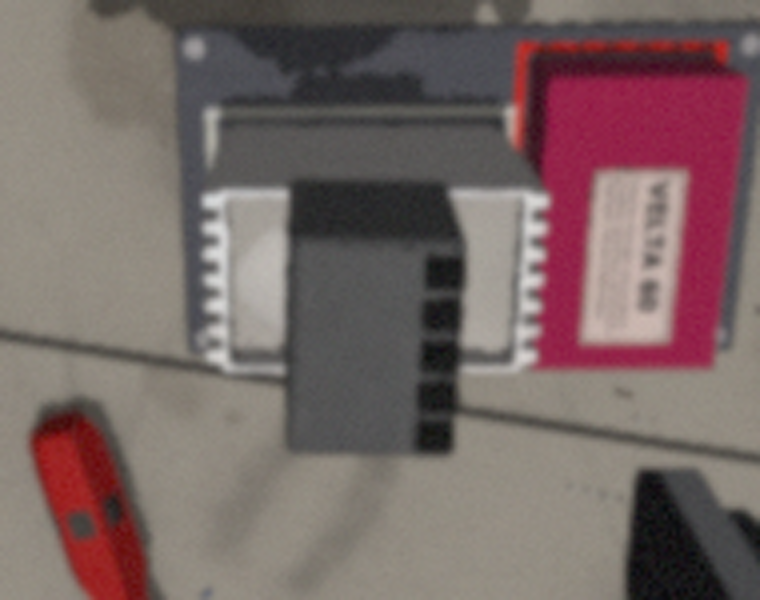

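The view is clear: the module stands across the case, long side across, terminals towards +x. This is not what the text says. I'll grip it across its 45 mm (jaws along the stand's x) and put it back with the long side along the case, as the judging asks.

Run:
```python
from h import *
P=np.load('f.npy',allow_pickle=True).item()
def q(n,z,*pts):
    w=onz(P,[(185+u/4,135+v/4) for u,v in pts],z)[:,:2]; L=np.linalg.norm(np.roll(w,-1,0)-w,axis=1)
    d=w[1]-w[0]; print(n,w.round(4).tolist(),'mean',w.mean(0).round(4),'L',L.round(4),'yaw',np.arctan2(d[1],d[0]).round(3))
    return w
q('modtop',.132,(290,240),(458,240),(452,452),(289,452))
q('modbase',.084,(291,183),(447,183))
q('casetop',.084,(203,190),(549,190),(537,370),(207,370))
q('outline',.006,(207,110),(515,110))
w=q('plate',.006,(180,25),(758,30))
q('carton',.038,(548,72),(748,75),(715,367),(528,368))
q('redoutl',.006,(518,43),(728,43))
go([.489,-.380,.096],.183)
```

```text
modtop [[0.4654, -0.3553], [0.5048, -0.3481], [0.5161, -0.4041], [0.4753, -0.4116]] mean [ 0.4904 -0.3798] L [0.0401 0.0572 0.0415 0.0572] yaw 0.181
modbase [[0.4653, -0.3553], [0.5079, -0.3474]] mean [ 0.4866 -0.3514] L [0.0433 0.0433] yaw 0.181
casetop [[0.4415, -0.3617], [0.5362, -0.3443], [0.5465, -0.3985], [0.4512, -0.416]] mean [ 0.4939 -0.3801] L [0.0963 0.0552 0.0969 0.0552] yaw 0.181
outline [[0.4361, -0.3576], [0.5392, -0.3387]] mean [ 0.4877 -0.3481] L [0.1049 0.1049] yaw 0.181
plate [[0.4228, -0.3307], [0.6122, -0.2977]] mean [ 0.5175 -0.3142] L [0.1923 0.1923] yaw 0.173
carton [[0.5391, -0.3192], [0.6001, -0.3089], [0.6194, -0.4063], [0.5576, -0.4181]] mean [ 0.5791 -0.3631] L [0.0619 0.0993 0.063  0.1006] yaw 0.166
redoutl [[0.5347, -0.3163], [0.6037, -0.3037]] mean [ 0.5692 -0.31  ] L [0.0701 0.0701] yaw 0.181
t 3.85 tcp [ 0.466  -0.3478  0.251 ] delta [-35.9  16.8 154.9] turn tool z 0.0 jaw 0.183 tilt [-0.     0.001 -1.   ] j6 0.61 gap 0.08503744823278696
```

```bash
python3 -m pendant '[{"fingers":70,"delta_pos":[-36,17,0],"angular":[0,0,0]},{"fingers":70,"delta_pos":[0,0,45],"angular":[0,0,0]},{"fingers":70,"delta_pos":[0,0,45],"angular":[0,0,0]},{"fingers":70,"delta_pos":[0,0,40],"angular":[0,0,0]},{"fingers":70,"delta_pos":[0,0,25],"angular":[0,0,0]},{"fingers":70,"delta_pos":[0,0,0],"angular":[0,0,0]},{"fingers":70,"delta_pos":[0,0,0],"angular":[0,0,0]}]'
python3 -c "
from h import *
go([.49,-.380,.096],.183)"
```

```text
clock: 4.55
tcp_pos: [0.4893, -0.3804, 0.0965]
orientation: [-0.0, 0.64, 0.768, 0.0]
wrist_force: [0.8, -0.5, 0.6]
finger_gap: 0.0701
t 4.55 tcp [ 0.4893 -0.3804  0.0965] delta [0.3 0.8 0.5] turn tool z -0.001 jaw 0.182 tilt [-0.     0.001 -1.   ] j6 0.6 gap 0.07006629812723952
```

```bash
python3 -m pendant '[{"fingers":35,"delta_pos":[0,0,0],"angular":[0,0,0]},{"fingers":35,"delta_pos":[0,0,0],"angular":[0,0,0]},{"fingers":35,"delta_pos":[0,0,0],"angular":[0,0,0]},{"fingers":35,"delta_pos":[0,0,0],"angular":[0,0,0]},{"fingers":35,"delta_pos":[0,0,0],"angular":[0,0,0]},{"fingers":35,"delta_pos":[0,0,0],"angular":[0,0,0]}]' 40
python3 -c "
from h import *
im,P=snap('wrist');go([.43,.206,.25],.183)"
```

```text
clock: 5.15
tcp_pos: [0.4908, -0.3818, 0.0988]
orientation: [0.002, 0.64, 0.768, -0.0]
wrist_force: [2.2, 1.4, 6.1]
finger_gap: 0.0442
t 5.2 tcp [ 0.4908 -0.3817  0.0988] delta [ 588.5   46.2 -153.3] turn tool z -0.002 jaw 0.181 tilt [ 0.004 -0.003 -1.   ] j6 0.6 gap 0.04408419054437408
```

```bash
python3 -m pendant '[{"fingers":35,"delta_pos":[0,0,-25],"angular":[0,0,0]},{"fingers":35,"delta_pos":[0,0,-40],"angular":[0,0,0]},{"fingers":35,"delta_pos":[0,0,-40],"angular":[0,0,0]},{"fingers":35,"delta_pos":[20,0,-30],"angular":[0,0,0]},{"fingers":35,"delta_pos":[40,5,-10],"angular":[0,0,0]},{"fingers":35,"delta_pos":[48,5,0],"angular":[0,0,0]},{"fingers":35,"delta_pos":[48,5,0],"angular":[0,0,0]},{"fingers":35,"delta_pos":[48,5,0],"angular":[0,0,0]},{"fingers":35,"delta_pos":[48,5,0],"angular":[0,0,0]},{"fingers":35,"delta_pos":[48,5,0],"angular":[0,0,0]},{"fingers":35,"delta_pos":[48,5,0],"angular":[0,0,0]},{"fingers":35,"delta_pos":[48,5,0],"angular":[0,0,0]}]'
python3 -c "
from h import *
go([.43,.207,.25],.183)"
```

```text
clock: 6.4
tcp_pos: [0.4569, 0.018, 0.2416]
orientation: [0.0, 0.641, 0.768, 0.0]
wrist_force: [1.3, 1.0, -2.8]
finger_gap: 0.0445
t 6.4 tcp [0.4569 0.018  0.2416] delta [190.8   7.3  -8.4] turn tool z -0.003 jaw 0.18 tilt [ 0. -0. -1.] j6 1.25 gap 0.04449560014126551
```

```bash
python3 -m pendant '[{"fingers":35,"delta_pos":[46,2,0],"angular":[0,0,0]},{"fingers":35,"delta_pos":[46,2,0],"angular":[0,0,0]},{"fingers":35,"delta_pos":[46,2,0],"angular":[0,0,0]},{"fingers":35,"delta_pos":[30,1,20],"angular":[0,0,0]},{"fingers":35,"delta_pos":[15,0,45],"angular":[0,0,0]},{"fingers":35,"delta_pos":[0,0,45],"angular":[0,0,0]},{"fingers":35,"delta_pos":[0,0,45],"angular":[0,0,0]},{"fingers":35,"delta_pos":[0,0,0],"angular":[0,0,0]}]'
python3 -c "
from h import *
im,P=snap('wrist','h.png');go([.43,.207,.019],.183)
m=cv2.inRange(cv2.cvtColor(im,cv2.COLOR_BGR2HSV),(20,120,90),(35,255,255))
x,y,w,h=cv2.boundingRect(m);print(x,y,w,h)
"
```

```text
clock: 7.2
tcp_pos: [0.4262, 0.1963, 0.0811]
orientation: [-0.003, 0.64, 0.768, -0.005]
wrist_force: [-2.0, -0.5, -3.8]
finger_gap: 0.0448
t 7.25 tcp [0.4287 0.1968 0.0842] delta [ 9.9  3.6 65.2] turn tool z -0.003 jaw 0.18 tilt [-0.007 -0.002 -1.   ] j6 1.65 gap 0.04461288202308538
190 88 176 167
```

View pics/h.png

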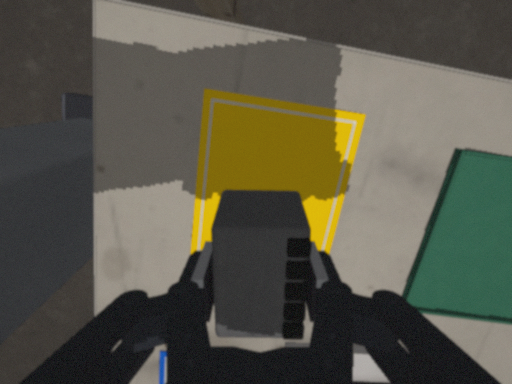

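The module hangs level over the yellow mat, whose far corners are at (208,91) and (364,116). Lowering it.

```bash
python3 -m pendant '[{"fingers":35,"delta_pos":[10,4,15],"angular":[0,0,0]},{"fingers":35,"delta_pos":[0,0,25],"angular":[0,0,0]},{"fingers":35,"delta_pos":[0,0,15],"angular":[0,0,0]},{"fingers":35,"delta_pos":[0,0,7],"angular":[0,0,0]},{"fingers":35,"delta_pos":[0,0,0],"angular":[0,0,0]},{"fingers":35,"delta_pos":[0,0,0],"angular":[0,0,0]}]'
python3 -c "
from h import *
go([.43,.207,.017],.183)"
```

```text
clock: 7.85
tcp_pos: [0.4356, 0.2084, 0.026]
orientation: [0.001, 0.641, 0.768, 0.001]
wrist_force: [-0.1, -0.1, -3.1]
finger_gap: 0.0444
t 7.85 tcp [0.4356 0.2084 0.026 ] delta [-0.3 -5.7  9. ] turn tool z -0.003 jaw 0.18 tilt [ 0.003  0.001 -1.   ] j6 1.67 gap 0.044448909753434386
```

```bash
python3 -m pendant '[{"fingers":35,"delta_pos":[0,-4,5],"angular":[0,0,0]},{"fingers":35,"delta_pos":[0,0,3],"angular":[0,0,0]},{"fingers":35,"delta_pos":[0,0,0],"angular":[0,0,0]},{"fingers":35,"delta_pos":[0,0,0],"angular":[0,0,0]}]'
```

```text
clock: 8.25
tcp_pos: [0.4299, 0.2074, 0.0168]
orientation: [-0.0, 0.641, 0.768, 0.0]
wrist_force: [-3.3, 0.9, 4.8]
finger_gap: 0.0441
```

```bash
python3 -m pendant '[{"fingers":72,"delta_pos":[0,0,0],"angular":[0,0,0]},{"fingers":72,"delta_pos":[0,0,0],"angular":[0,0,0]},{"fingers":72,"delta_pos":[0,0,0],"angular":[0,0,0]},{"fingers":72,"delta_pos":[0,0,0],"angular":[0,0,0]},{"fingers":72,"delta_pos":[0,0,-20],"angular":[0,0,0]},{"fingers":72,"delta_pos":[0,0,-45],"angular":[0,0,0]},{"fingers":72,"delta_pos":[0,0,-45],"angular":[0,0,0]},{"fingers":72,"delta_pos":[0,0,-45],"angular":[0,0,0]},{"fingers":72,"delta_pos":[0,0,-45],"angular":[0,0,0]},{"fingers":72,"delta_pos":[0,0,0],"angular":[0,0,0]}]'
python3 - <<'E'
from h import *
im,P=snap('wrist','i.png');go([.494,-.380,.25],1.752)
m=cv2.inRange(cv2.cvtColor(im,cv2.COLOR_BGR2HSV),(20,120,90),(35,255,255))
x,y,w,h=cv2.boundingRect(m);print(x,y,w,h)
E
```

```text
clock: 9.25
tcp_pos: [0.4336, 0.2084, 0.2227]
orientation: [0.003, 0.641, 0.768, 0.005]
wrist_force: [0.7, -0.1, -0.3]
finger_gap: 0.0717
t 9.3 tcp [0.4323 0.208  0.2196] delta [-589.5  -44.4  -31.2] turn tool z 1.57 jaw 0.18 tilt [ 0.007  0.002 -1.   ] j6 1.67 gap 0.07230302588382019
205 101 108 119
```

View pics/i.png

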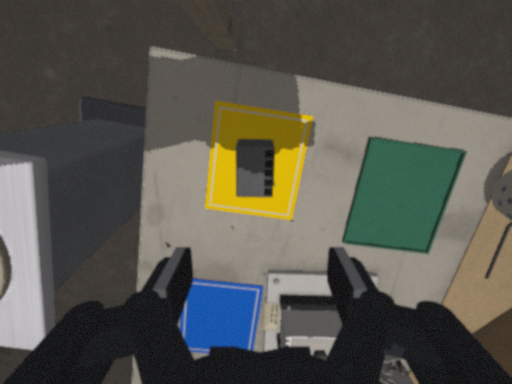

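The module stands upright in the middle of the yellow mat (255,168). The tray corners are at (370,138), (465,150), (430,252) and (344,243). Now measuring the tray and module from this view.

Run:
```python
from h import *
P=env.camera_params('wrist')
def q(n,z,pts):
    w=onz(P,pts,z)[:,:2]; L=np.linalg.norm(np.roll(w,-1,0)-w,axis=1)
    d=w[1]-w[2]; print(n,w.mean(0).round(4),'L',L.round(4),'yaw',np.arctan2(d[1],d[0]).round(3))
im=cv2.imread('pics/i.png');hsv=cv2.cvtColor(im,cv2.COLOR_BGR2HSV)
for n,lo,hi,z in(('yellow',(20,120,90),(35,255,255),.002),('green',(65,60,30),(95,255,160),.009)):
    m=cv2.inRange(hsv,lo,hi);cn=max(cv2.findContours(m,0,2)[0],key=cv2.contourArea)
    rc=cv2.minAreaRect(onz(P,cn.reshape(-1,2),z)[:,:2].astype(np.float32)); print(n,np.round(rc[0],4),np.round(rc[1],4),rc[2])
q('tray',.009,[(370,138),(465,150),(430,252),(344,243)])
q('modtop',.05,[(237,141),(273,141),(273,197),(237,197)])
```

```text
yellow [0.4292 0.2072] [0.1189 0.1388] 1.8085848093032837
green [0.6223 0.1971] [0.1225 0.1443] 2.4771571159362793
tray [0.6237 0.1973] L [0.1198 0.1432 0.1219 0.1438] yaw 1.642
modtop [0.4278 0.2117] L [0.0385 0.0637 0.0411 0.0636] yaw 1.767
```

```bash
python3 -m pendant '[{"fingers":80,"delta_pos":[-48,-4,-10],"angular":[0,0,0]},{"fingers":80,"delta_pos":[-48,-4,-10],"angular":[0,0,0]},{"fingers":80,"delta_pos":[-48,-4,-10],"angular":[0,0,0]},{"fingers":80,"delta_pos":[-48,-4,0],"angular":[0,0,0]},{"fingers":80,"delta_pos":[-48,-4,0],"angular":[0,0,0]},{"fingers":80,"delta_pos":[-48,-4,0],"angular":[0,0,0]},{"fingers":80,"delta_pos":[-48,-4,0],"angular":[0,0,0]},{"fingers":80,"delta_pos":[-48,-4,0],"angular":[0,0,0]},{"fingers":80,"delta_pos":[-48,-4,0],"angular":[0,0,0]},{"fingers":80,"delta_pos":[-48,-4,0],"angular":[0,0,0]},{"fingers":80,"delta_pos":[-48,-4,0],"angular":[0,0,0]},{"fingers":80,"delta_pos":[-48,0,0],"angular":[0,0,0]}]'
python3 -m pendant '[{"fingers":80,"delta_pos":[-10,0,0],"angular":[0,0,-0.143]},{"fingers":80,"delta_pos":[0,0,0],"angular":[0,0,-0.143]},{"fingers":80,"delta_pos":[0,0,0],"angular":[0,0,-0.143]},{"fingers":80,"delta_pos":[0,0,0],"angular":[0,0,-0.143]},{"fingers":80,"delta_pos":[0,0,0],"angular":[0,0,-0.143]},{"fingers":80,"delta_pos":[0,0,0],"angular":[0,0,-0.143]},{"fingers":80,"delta_pos":[0,0,0],"angular":[0,0,-0.143]},{"fingers":80,"delta_pos":[0,0,0],"angular":[0,0,-0.143]},{"fingers":80,"delta_pos":[0,0,0],"angular":[0,0,-0.143]},{"fingers":80,"delta_pos":[0,0,0],"angular":[0,0,-0.143]},{"fingers":80,"delta_pos":[0,0,0],"angular":[0,0,-0.141]},{"fingers":80,"delta_pos":[0,0,0],"angular":[0,0,0]}]'
python3 - <<'E'
from h import *
im,P=snap('wrist','j.png');go([.494,-.380,.25],1.752)
np.save('j.npy',P,allow_pickle=True)
cv2.imwrite('pics/k.png',cv2.resize(im[100:290,170:370],None,fx=3,fy=3,interpolation=cv2.INTER_CUBIC))
E
```

```text
clock: 10.5
tcp_pos: [0.489, -0.3689, 0.2442]
orientation: [-0.001, 0.641, 0.768, 0.0]
wrist_force: [0.3, 0.1, 0.3]
finger_gap: 0.08
clock: 11.7
tcp_pos: [0.4912, -0.3766, 0.2442]
orientation: [-0.001, -0.09, 0.996, 0.001]
wrist_force: [0.6, 0.0, -0.5]
finger_gap: 0.0803
t 11.75 tcp [ 0.4913 -0.3767  0.2445] delta [-2.1 -3.8 -5.5] turn tool z -0.004 jaw 1.748 tilt [-0.002  0.002 -1.   ] j6 -0.96 gap 0.08023091392680813
```

View pics/k.png

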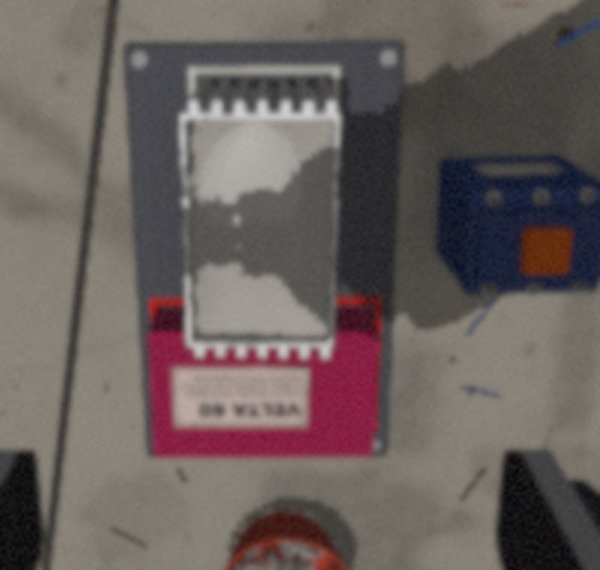

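The case is undisturbed, with its top at (182..340,103..358) in the crop; the contactor clears it on the right.

Run:
```python
from h import *
P=np.load('j.npy',allow_pickle=True).item()
def q(n,z,*pts):
    w=onz(P,[(170+u/3,100+v/3) for u,v in pts],z)[:,:2]; L=np.linalg.norm(np.roll(w,-1,0)-w,axis=1)
    d=w[2]-w[1]; print(n,w.mean(0).round(4),'L',L.round(4),'yaw',np.arctan2(d[1],d[0]).round(3))
q('case',.084,(181,104),(341,104),(333,358),(186,358))
q('outline+',.006,(189,68),(341,68),(340,297))
q('contactor',.075,(440,158),(560,158),(598,183),(592,292),(465,292))
q('carton',.038,(382,457),(150,457),(150,330),(380,330))
go([.494,-.380,.036],1.752)
```

```text
case [ 0.494  -0.3793] L [0.055  0.0951 0.0557 0.0951] yaw 0.177
outline+ [ 0.4738 -0.3695] L [0.0648 0.1039 0.1237] yaw 0.204
contactor [ 0.4713 -0.2817] L [0.0434 0.0175 0.0423 0.0483 0.0529] yaw 1.199
carton [ 0.5781 -0.362 ] L [0.1056 0.0623 0.0993 0.0623] yaw -3.004
t 11.75 tcp [ 0.4913 -0.3767  0.2445] delta [ -2.4  -4.2 208.5] turn tool z -0.004 jaw 1.748 tilt [-0.002  0.002 -1.   ] j6 -0.96 gap 0.08023091392680813
```

```bash
python3 -m pendant '[{"fingers":76,"delta_pos":[-2,-4,40],"angular":[0,0,-0.004]},{"fingers":76,"delta_pos":[0,0,40],"angular":[0,0,0]},{"fingers":76,"delta_pos":[0,0,40],"angular":[0,0,0]},{"fingers":76,"delta_pos":[0,0,40],"angular":[0,0,0]},{"fingers":76,"delta_pos":[0,0,35],"angular":[0,0,0]},{"fingers":76,"delta_pos":[0,0,13],"angular":[0,0,0]},{"fingers":76,"delta_pos":[0,0,0],"angular":[0,0,0]},{"fingers":45,"delta_pos":[0,0,0],"angular":[0,0,0]},{"fingers":45,"delta_pos":[0,0,0],"angular":[0,0,0]},{"fingers":45,"delta_pos":[0,0,0],"angular":[0,0,0]},{"fingers":45,"delta_pos":[0,0,0],"angular":[0,0,0]},{"fingers":45,"delta_pos":[0,0,0],"angular":[0,0,0]}]' 60
python3 -c "
from h import *
go([.494,-.380,.036],1.752)"
```

```text
clock: 12.95
tcp_pos: [0.4956, -0.3818, 0.0404]
orientation: [0.001, -0.092, 0.996, -0.001]
wrist_force: [0.0, -0.0, 6.7]
finger_gap: 0.0557
t 12.95 tcp [ 0.4956 -0.3818  0.0404] delta [1.3 2.  4.4] turn tool z 0.003 jaw 1.755 tilt [ 0.003 -0.003 -1.   ] j6 -0.97 gap 0.055682430219872334
```

```bash
python3 -m pendant '[{"fingers":45,"delta_pos":[0,0,-20],"angular":[0,0,0]},{"fingers":45,"delta_pos":[0,0,-35],"angular":[0,0,0]},{"fingers":45,"delta_pos":[0,0,-40],"angular":[0,0,0]},{"fingers":45,"delta_pos":[0,0,-40],"angular":[0,0,0]},{"fingers":45,"delta_pos":[0,25,-15],"angular":[0,0,0]},{"fingers":45,"delta_pos":[3,40,0],"angular":[0,0,0]},{"fingers":45,"delta_pos":[3,46,0],"angular":[0,0,0]},{"fingers":45,"delta_pos":[3,46,0],"angular":[0,0,0]},{"fingers":45,"delta_pos":[3,46,0],"angular":[0,0,0]},{"fingers":45,"delta_pos":[3,46,0],"angular":[0,0,0]},{"fingers":45,"delta_pos":[3,46,0],"angular":[0,0,0]},{"fingers":45,"delta_pos":[0,30,0],"angular":[0,0,0]}]'
python3 -c "
from h import *
im,P=snap('wrist','l.png')
go([.416,-.047,.0365],1.755)
m=cv2.inRange(cv2.cvtColor(im,cv2.COLOR_BGR2HSV),(105,120,60),(120,255,255))
for c in cv2.findContours(m,0,2)[0]:
  if cv2.contourArea(c)>300: rc=cv2.minAreaRect(onz(P,c.reshape(-1,2),.002)[:,:2].astype(np.float32)); print(rc, cv2.boundingRect(c))
"
```

```text
clock: 14.15
tcp_pos: [0.4151, -0.0618, 0.1883]
orientation: [-0.0, -0.092, 0.996, 0.0]
wrist_force: [1.0, -0.2, -2.0]
finger_gap: 0.0556
t 14.2 tcp [ 0.4139 -0.0587  0.1882] delta [ -4.4  10.4 151.8] turn tool z 0.003 jaw 1.758 tilt [-0.002  0.004 -1.   ] j6 -0.52 gap 0.05549231880587774
((0.5130534172058105, -0.3131762742996216), (0.05082734674215317, 0.071067214012146), 12.177149772644043) (12, 190, 64, 40)
((0.3907514810562134, -0.04579303786158562), (0.047953322529792786, 0.12185478955507278), 2.700969696044922) (224, 125, 110, 56)
((0.3908568024635315, -0.04599042236804962), (0.06535286456346512, 0.13866177201271057), 2.7708683013916016) (217, 116, 126, 73)
```

```bash
python3 -m pendant '[{"fingers":45,"delta_pos":[-3,10,20],"angular":[0,0,0]},{"fingers":45,"delta_pos":[0,0,40],"angular":[0,0,0]},{"fingers":45,"delta_pos":[0,0,40],"angular":[0,0,0]},{"fingers":45,"delta_pos":[0,0,30],"angular":[0,0,0]},{"fingers":45,"delta_pos":[0,0,10],"angular":[0,0,0]},{"fingers":45,"delta_pos":[0,0,0],"angular":[0,0,0]},{"fingers":45,"delta_pos":[0,0,0],"angular":[0,0,0]}]'
python3 -c "
from h import *
go([.417,-.046,.0365],1.755)"
```

```text
clock: 14.9
tcp_pos: [0.4193, -0.0545, 0.0494]
orientation: [0.001, -0.092, 0.996, -0.0]
wrist_force: [-0.2, -0.0, -2.6]
finger_gap: 0.0552
t 14.9 tcp [ 0.4193 -0.0545  0.0494] delta [ 0.7  8.8 12.9] turn tool z -0.0 jaw 1.755 tilt [ 0.002 -0.    -1.   ] j6 -0.5 gap 0.05520447483226237
```

```bash
python3 -m pendant '[{"fingers":45,"delta_pos":[0,8,7],"angular":[0,0,0]},{"fingers":45,"delta_pos":[0,0,5],"angular":[0,0,0]},{"fingers":45,"delta_pos":[0,0,2],"angular":[0,0,0]},{"fingers":45,"delta_pos":[0,0,0],"angular":[0,0,0]},{"fingers":45,"delta_pos":[0,0,0],"angular":[0,0,0]}]'
```

```text
clock: 15.4
tcp_pos: [0.4174, -0.0458, 0.0363]
orientation: [0.001, -0.092, 0.996, -0.0]
wrist_force: [-6.3, 4.5, 18.0]
finger_gap: 0.0553
```

```bash
python3 -m pendant '[{"fingers":78,"delta_pos":[0,0,0],"angular":[0,0,0]},{"fingers":78,"delta_pos":[0,0,0],"angular":[0,0,0]},{"fingers":78,"delta_pos":[0,0,0],"angular":[0,0,0]},{"fingers":78,"delta_pos":[0,0,0],"angular":[0,0,0]},{"fingers":78,"delta_pos":[0,0,-20],"angular":[0,0,0]},{"fingers":78,"delta_pos":[0,0,-45],"angular":[0,0,0]},{"fingers":78,"delta_pos":[0,0,-45],"angular":[0,0,0]},{"fingers":78,"delta_pos":[0,0,-45],"angular":[0,0,0]},{"fingers":78,"delta_pos":[0,0,-35],"angular":[0,0,0]},{"fingers":78,"delta_pos":[0,0,0],"angular":[0,0,0]}]'
python3 -c "
from h import *
im,P=snap('wrist','m.png')
go([.58,-.363,.22],.181)
cv2.imwrite('pics/m2.png',im[60:300])"
```

```text
clock: 16.4
tcp_pos: [0.4197, -0.0471, 0.2291]
orientation: [0.004, -0.092, 0.996, -0.002]
wrist_force: [0.5, -0.1, 0.5]
finger_gap: 0.0778
t 16.45 tcp [ 0.4186 -0.0468  0.2266] delta [-100.8 -340.4    7.9] turn tool z -1.568 jaw 1.755 tilt [ 0.005 -0.002 -1.   ] j6 -0.49 gap 0.07811847832559216
```

View pics/m2.png

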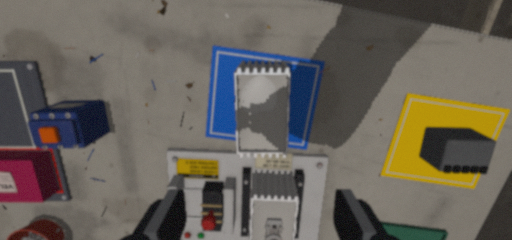

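The case stands upright on the blue mat, its top at (236..292,122..217) in the full picture.

```bash
python3 - <<'E'
from h import *
P=env.camera_params('wrist')
w=onz(P,[(237,124),(292,128),(287,215),(237,214)],.08)[:,:2];print(w.round(4).tolist(),w.mean(0))
E
python3 -m pendant '[{"fingers":82,"delta_pos":[-13,-43,0],"angular":[0,0,0]},{"fingers":82,"delta_pos":[-13,-43,0],"angular":[0,0,0]},{"fingers":82,"delta_pos":[-13,-43,0],"angular":[0,0,0]},{"fingers":82,"delta_pos":[-13,-43,0],"angular":[0,0,0]},{"fingers":82,"delta_pos":[-13,-43,0],"angular":[0,0,0]},{"fingers":82,"delta_pos":[-13,-43,0],"angular":[0,0,0]},{"fingers":82,"delta_pos":[-13,-43,0],"angular":[0,0,0]},{"fingers":82,"delta_pos":[-12,-39,0],"angular":[0,0,0]}]'
python3 -m pendant '[{"fingers":82,"delta_pos":[0,0,0],"angular":[0,0,0.143]},{"fingers":82,"delta_pos":[0,0,0],"angular":[0,0,0.143]},{"fingers":82,"delta_pos":[0,0,0],"angular":[0,0,0.143]},{"fingers":82,"delta_pos":[0,0,0],"angular":[0,0,0.143]},{"fingers":82,"delta_pos":[0,0,0],"angular":[0,0,0.143]},{"fingers":82,"delta_pos":[0,0,0],"angular":[0,0,0.143]},{"fingers":82,"delta_pos":[0,0,0],"angular":[0,0,0.143]},{"fingers":82,"delta_pos":[0,0,0],"angular":[0,0,0.143]},{"fingers":82,"delta_pos":[0,0,0],"angular":[0,0,0.143]},{"fingers":82,"delta_pos":[0,0,0],"angular":[0,0,0.143]},{"fingers":82,"delta_pos":[0,0,0],"angular":[0,0,0.143]},{"fingers":82,"delta_pos":[0,0,0],"angular":[0,0,0]}]'
python3 - <<'E'
from h import *
im,P=snap('wrist','n.png')
go([.579,-.363,.03],.181)
np.save('n.npy',P,allow_pickle=True)
hsv=cv2.cvtColor(im,cv2.COLOR_BGR2HSV)
m=cv2.inRange(hsv,(155,90,60),(176,255,255));m=cv2.morphologyEx(m,cv2.MORPH_CLOSE,np.ones((35,35)))
c=max(cv2.findContours(m,0,2)[0],key=cv2.contourArea);print(cv2.boundingRect(c))
print(cv2.minAreaRect(onz(P,c.reshape(-1,2),.038)[:,:2].astype(np.float32)))
E
```

```text
[[0.3674, -0.0795], [0.3612, -0.0261], [0.4523, -0.0111], [0.4611, -0.0644]] [ 0.41050059 -0.04528623]
clock: 17.25
tcp_pos: [0.5804, -0.3632, 0.2215]
orientation: [-0.001, -0.092, 0.996, 0.001]
wrist_force: [0.2, 0.5, 0.8]
finger_gap: 0.082
clock: 18.45
tcp_pos: [0.5797, -0.3611, 0.2219]
orientation: [-0.002, 0.64, 0.768, -0.0]
wrist_force: [-0.8, -0.4, -0.1]
finger_gap: 0.082
t 18.5 tcp [ 0.5798 -0.3612  0.2222] delta [ -2.1  -0.8 192.2] turn tool z 0.004 jaw 0.185 tilt [-0.002  0.002 -1.   ] j6 0.71 gap 0.08196836511251583
(229, 121, 60, 92)
((0.5782243013381958, -0.35895073413848877), (0.0654887706041336, 0.10792727768421173), 10.830829620361328)
```

View pics/n.png

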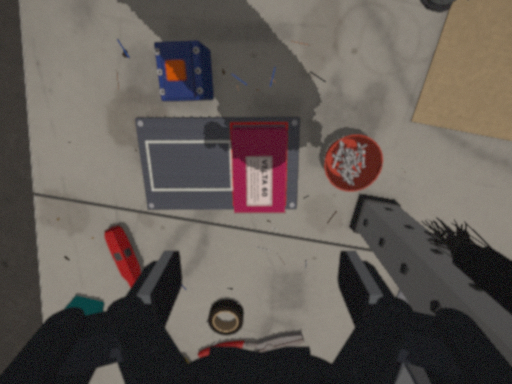

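The carton is free at (229..289,121..213), the tub is at (352,162), and the empty outline is at (147..233,139..191). The shelf post base is at (375,215), so I'm checking its clearance.

Run:
```python
from h import *
P=np.load('n.npy',allow_pickle=True).item()
def q(n,z,pts):
    w=onz(P,pts,z)[:,:2];print(n,w.round(4).tolist(),w.mean(0).round(4))
q('outline',.006,[(146,141),(231,139),(233,188),(152,191)])
q('cartontop',.038,[(229,122),(289,122),(286,212),(234,213)])
q('tub',.036,[(352,160)])
q('post',.0,[(358,197),(395,198),(352,230)])
q('plate',.006,[(136,118),(300,118),(299,208),(148,211)])
```

```text
outline [[0.4365, -0.3575], [0.539, -0.336], [0.551, -0.398], [0.4478, -0.4213]] [ 0.4936 -0.3782]
cartontop [[0.5364, -0.3131], [0.6011, -0.3011], [0.6203, -0.4059], [0.5584, -0.4187]] [ 0.579  -0.3597]
tub [[0.6816, -0.3296]] [ 0.6816 -0.3296]
post [[0.7164, -0.382], [0.7653, -0.3743], [0.7223, -0.4302]] [ 0.7347 -0.3955]
plate [[0.4231, -0.3321], [0.6166, -0.2963], [0.6415, -0.4095], [0.4444, -0.4506]] [ 0.5314 -0.3721]
```

```bash
python3 -m pendant '[{"fingers":82,"delta_pos":[0,-1,45],"angular":[0,0,0]},{"fingers":82,"delta_pos":[0,0,45],"angular":[0,0,0]},{"fingers":82,"delta_pos":[0,0,45],"angular":[0,0,0]},{"fingers":82,"delta_pos":[0,0,40],"angular":[0,0,0]},{"fingers":82,"delta_pos":[0,0,20],"angular":[0,0,0]},{"fingers":82,"delta_pos":[0,0,8],"angular":[0,0,0]},{"fingers":82,"delta_pos":[0,0,0],"angular":[0,0,0]},{"fingers":82,"delta_pos":[0,0,0],"angular":[0,0,0]}]' 30
python3 -c "
from h import *
go([.579,-.361,.011],.183)"
```

```text
clock: 19.3
tcp_pos: [0.5801, -0.3623, 0.0224]
orientation: [0.001, 0.64, 0.769, 0.0]
wrist_force: [0.0, 0.1, 0.6]
finger_gap: 0.0822
t 19.3 tcp [ 0.5801 -0.3623  0.0224] delta [ 1.5 -0.9 11.4] turn tool z 0.0 jaw 0.183 tilt [ 0.001 -0.001 -1.   ] j6 0.71 gap 0.08220453373081608
```

```bash
python3 -m pendant '[{"fingers":82,"delta_pos":[1,-1,9],"angular":[0,0,0]},{"fingers":82,"delta_pos":[0,0,0],"angular":[0,0,0]},{"fingers":50,"delta_pos":[0,0,0],"angular":[0,0,0]},{"fingers":50,"delta_pos":[0,0,0],"angular":[0,0,0]},{"fingers":50,"delta_pos":[0,0,0],"angular":[0,0,0]},{"fingers":50,"delta_pos":[0,0,0],"angular":[0,0,0]},{"fingers":50,"delta_pos":[0,0,0],"angular":[0,0,0]},{"fingers":50,"delta_pos":[0,0,0],"angular":[0,0,0]}]' 30
python3 -c "
from h import *
go([.579,-.361,.25],.183)"
```

```text
clock: 20.1
tcp_pos: [0.5786, -0.3612, 0.013]
orientation: [0.001, 0.64, 0.768, 0.0]
wrist_force: [-0.2, 0.5, 5.6]
finger_gap: 0.0614
t 20.1 tcp [ 0.5786 -0.3612  0.013 ] delta [-1.00e-01  6.00e-01 -2.37e+02] turn tool z -0.001 jaw 0.182 tilt [ 0.001 -0.001 -1.   ] j6 0.71 gap 0.06138415086137397
```

```bash
python3 -m pendant '[{"fingers":50,"delta_pos":[0,0,-20],"angular":[0,0,0]},{"fingers":50,"delta_pos":[0,0,-40],"angular":[0,0,0]},{"fingers":50,"delta_pos":[0,0,-45],"angular":[0,0,0]},{"fingers":50,"delta_pos":[0,0,-45],"angular":[0,0,0]},{"fingers":50,"delta_pos":[20,5,-40],"angular":[0,0,0]},{"fingers":50,"delta_pos":[40,11,-20],"angular":[0,0,0]},{"fingers":50,"delta_pos":[46,12,0],"angular":[0,0,0]},{"fingers":50,"delta_pos":[46,12,0],"angular":[0,0,0]},{"fingers":50,"delta_pos":[46,12,0],"angular":[0,0,0]},{"fingers":50,"delta_pos":[46,12,0],"angular":[0,0,0]},{"fingers":50,"delta_pos":[46,12,0],"angular":[0,0,0]},{"fingers":50,"delta_pos":[46,12,0],"angular":[0,0,0]}]'
python3 -c "
from h import *
go([.623,.198,.22],.183)"
```

```text
clock: 21.3
tcp_pos: [0.6035, -0.0127, 0.2216]
orientation: [-0.0, 0.64, 0.768, -0.0]
wrist_force: [1.2, 0.4, -1.1]
finger_gap: 0.0614
t 21.3 tcp [ 0.6035 -0.0127  0.2216] delta [203.7  57.3   1.7] turn tool z -0.001 jaw 0.182 tilt [-0.001  0.    -1.   ] j6 1.24 gap 0.06144953806180932
```

```bash
python3 -m pendant '[{"fingers":50,"delta_pos":[46,12,0],"angular":[0,0,0]},{"fingers":50,"delta_pos":[46,12,0],"angular":[0,0,0]},{"fingers":50,"delta_pos":[46,12,0],"angular":[0,0,0]},{"fingers":50,"delta_pos":[35,12,0],"angular":[0,0,0]},{"fingers":50,"delta_pos":[15,7,0],"angular":[0,0,0]},{"fingers":50,"delta_pos":[0,0,25],"angular":[0,0,0.07]},{"fingers":50,"delta_pos":[0,0,25],"angular":[0,0,0.068]},{"fingers":50,"delta_pos":[0,0,0],"angular":[0,0,0]},{"fingers":50,"delta_pos":[0,0,0],"angular":[0,0,0]}]'
python3 - <<'E'
from h import *
im,P=snap('wrist','o.png')
go([.623,.198,.012],.045)
np.save('o.npy',P,allow_pickle=True)
E
```

```text
clock: 22.2
tcp_pos: [0.6235, 0.1796, 0.1718]
orientation: [-0.001, 0.691, 0.723, -0.001]
wrist_force: [0.5, 0.2, -0.0]
finger_gap: 0.0616
t 22.25 tcp [0.6243 0.1797 0.173 ] delta [ 18.3  -0.6 161. ] turn tool z -0.0 jaw 0.045 tilt [ 0.  0. -1.] j6 1.68 gap 0.06138389461286897
```

View pics/o.png

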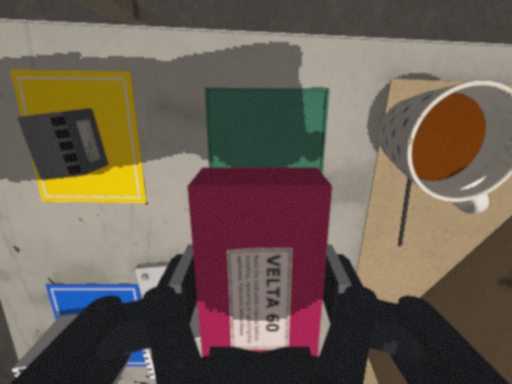

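The carton is held level over the tray, whose far edge runs (205,88) to (329,88). The mug is at (450,150). Working out both positions.

Run:
```python
from h import *
P=np.load('o.npy',allow_pickle=True).item()
w=onz(P,[(205,88),(329,88)],.009)[:,:2];d=w[1]-w[0];L=np.hypot(*d);u=d/L;n=np.array([u[1],-u[0]])
print(w.round(4),L,np.arctan2(*u[::-1]),'centre',w.mean(0)+.074*n)
print('mug',onz(P,[(383,128),(383,128)],0)[0], onz(P,[(410,145)],.09))
go([*(w.mean(0)+.074*n),.011],.045)
```

```text
[[0.5653 0.2662]
 [0.6877 0.2719]] 0.12253951128616414 0.04605063988474333 centre [0.6299284  0.19512793]
mug [0.75190033 0.23508201 0.        ] [[0.73731753 0.23133242 0.09      ]]
t 22.25 tcp [0.6243 0.1797 0.173 ] delta [ 15.1   6.2 162. ] turn tool z -0.0 jaw 0.045 tilt [ 0.  0. -1.] j6 1.68 gap 0.06138389461286897
```

```bash
python3 -m pendant '[{"fingers":50,"delta_pos":[17,2.5,10],"angular":[0,0,0]},{"fingers":50,"delta_pos":[0,0,40],"angular":[0,0,0]},{"fingers":50,"delta_pos":[0,0,40],"angular":[0,0,0]},{"fingers":50,"delta_pos":[0,0,35],"angular":[0,0,0]},{"fingers":50,"delta_pos":[0,0,20],"angular":[0,0,0]},{"fingers":50,"delta_pos":[0,0,5],"angular":[0,0,0]},{"fingers":50,"delta_pos":[0,0,0],"angular":[0,0,0]},{"fingers":50,"delta_pos":[0,0,0],"angular":[0,0,0]}]'
python3 -c "
from h import *
go([.626,.197,.010],.045)"
```

```text
clock: 23.05
tcp_pos: [0.6273, 0.1979, 0.0242]
orientation: [0.001, 0.691, 0.723, 0.001]
wrist_force: [0.3, 0.1, -0.8]
finger_gap: 0.061
t 23.05 tcp [0.6273 0.1979 0.0242] delta [-0.9 -1.4 14.2] turn tool z -0.001 jaw 0.044 tilt [ 0.003  0.001 -1.   ] j6 1.71 gap 0.061047220469488725
```

```bash
python3 -m pendant '[{"fingers":50,"delta_pos":[-1,-1,8],"angular":[0,0,0]},{"fingers":50,"delta_pos":[0,0,5],"angular":[0,0,0]},{"fingers":50,"delta_pos":[0,0,1],"angular":[0,0,0]},{"fingers":50,"delta_pos":[0,0,0],"angular":[0,0,0]},{"fingers":50,"delta_pos":[0,0,0],"angular":[0,0,0]}]'
```

```text
clock: 23.55
tcp_pos: [0.6255, 0.1964, 0.0099]
orientation: [0.001, 0.691, 0.722, 0.001]
wrist_force: [-0.8, -0.2, 5.6]
finger_gap: 0.0611
```

```bash
python3 -m pendant '[{"fingers":72,"delta_pos":[0,0,0],"angular":[0,0,0]},{"fingers":72,"delta_pos":[0,0,0],"angular":[0,0,0]},{"fingers":72,"delta_pos":[0,0,0],"angular":[0,0,0]},{"fingers":72,"delta_pos":[0,0,0],"angular":[0,0,0]},{"fingers":72,"delta_pos":[0,0,-20],"angular":[0,0,0]},{"fingers":72,"delta_pos":[0,0,-45],"angular":[0,0,0]},{"fingers":72,"delta_pos":[0,0,-45],"angular":[0,0,0]},{"fingers":72,"delta_pos":[0,0,-45],"angular":[0,0,0]},{"fingers":72,"delta_pos":[0,0,-45],"angular":[0,0,0]},{"fingers":72,"delta_pos":[0,0,0],"angular":[0,0,0]}]'
python3 - <<'E'
from h import *
im,P=snap('wrist','p.png')
np.save('p.npy',P,allow_pickle=True)
hsv=cv2.cvtColor(im,cv2.COLOR_BGR2HSV)
def rect(lo,hi,z,n):
    m=cv2.inRange(hsv,lo,hi);m=cv2.morphologyEx(m,cv2.MORPH_CLOSE,np.ones((35,35)))
    c=max(cv2.findContours(m,0,2)[0],key=cv2.contourArea);print(n,cv2.boundingRect(c),cv2.minAreaRect(onz(P,c.reshape(-1,2),z)[:,:2].astype(np.float32)))
rect((155,90,40),(178,255,255),.035,'carton'); rect((60,60,25),(95,255,160),.009,'tray')
go([.415,-.046,.22],1.752)
cv2.imwrite('pics/p2.png',im[40:260,100:420])
E
```

```text
clock: 24.55
tcp_pos: [0.6283, 0.197, 0.2164]
orientation: [0.004, 0.691, 0.723, 0.005]
wrist_force: [0.6, -0.2, 0.7]
finger_gap: 0.0714
carton (227, 127, 56, 87) ((0.6252809166908264, 0.19578981399536133), (0.06154532730579376, 0.10201354324817657), 2.8827240467071533)
tray (0, 257, 512, 127) ((0.6435031890869141, -0.0495070219039917), (0.8396145701408386, 0.23572461307048798), 1.7105458974838257)
t 24.6 tcp [0.6271 0.1968 0.2127] delta [-233.2 -222.5   -9.3] turn tool z 1.434 jaw 0.044 tilt [ 0.008  0.002 -1.   ] j6 1.71 gap 0.07217993482689769
```

View pics/p2.png

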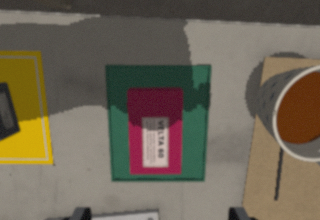

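The carton lies flat inside the tray, with tray corners at full-picture (207,105), (311,105), (304,221) and (212,221). Checking that it is centred.

Run:
```python
from h import *
P=np.load('p.npy',allow_pickle=True).item()
w=onz(P,[(207,105),(311,105),(304,221),(212,221)],.009)[:,:2];print(w.round(4).tolist(),w.mean(0), np.linalg.norm(w-np.roll(w,-1,0),axis=1))
```

```text
[[0.5673, 0.2664], [0.6872, 0.2718], [0.693, 0.1255], [0.5719, 0.1206]] [0.62983141 0.19609934] [0.12001501 0.1464695  0.1212386  0.14586793]
```

```bash
python3 -m pendant '[{"fingers":78,"delta_pos":[-33,-32,-3],"angular":[0,0,0]},{"fingers":78,"delta_pos":[-33,-32,-3],"angular":[0,0,0]},{"fingers":78,"delta_pos":[-33,-32,-3],"angular":[0,0,0]},{"fingers":78,"delta_pos":[-33,-32,0],"angular":[0,0,0]},{"fingers":78,"delta_pos":[-33,-32,0],"angular":[0,0,0]},{"fingers":78,"delta_pos":[-33,-32,0],"angular":[0,0,0]},{"fingers":78,"delta_pos":[-33,-30,0],"angular":[0,0,0]}]'
python3 -m pendant '[{"fingers":78,"delta_pos":[0,0,0],"angular":[0,0,-0.1423]},{"fingers":78,"delta_pos":[0,0,0],"angular":[0,0,-0.1423]},{"fingers":78,"delta_pos":[0,0,0],"angular":[0,0,-0.1423]},{"fingers":78,"delta_pos":[0,0,0],"angular":[0,0,-0.1423]},{"fingers":78,"delta_pos":[0,0,0],"angular":[0,0,-0.1423]},{"fingers":78,"delta_pos":[0,0,0],"angular":[0,0,-0.1423]},{"fingers":78,"delta_pos":[0,0,0],"angular":[0,0,-0.1423]},{"fingers":78,"delta_pos":[0,0,0],"angular":[0,0,-0.1423]},{"fingers":78,"delta_pos":[0,0,0],"angular":[0,0,-0.1423]},{"fingers":78,"delta_pos":[0,0,0],"angular":[0,0,-0.1423]},{"fingers":78,"delta_pos":[0,0,0],"angular":[0,0,-0.1423]},{"fingers":78,"delta_pos":[0,0,0],"angular":[0,0,-0.1423]}]'
python3 -m pendant '[{"fingers":78,"delta_pos":[0,0,0],"angular":[0,0,0]}]'
python3 - <<'E'
from h import *
im,P=snap('wrist','q.png')
np.save('q.npy',P,allow_pickle=True)
go([.416,-.046,.036],1.755)
c=proj(P,[[.415,-.046,.06]])[0].astype(int);x,y=c[0]-75,max(c[1]-75,0);print(x,y)
cv2.imwrite('pics/q2.png',cv2.resize(im[y:y+150,x:x+150],None,fx=4,fy=4,interpolation=cv2.INTER_CUBIC))
E
```

```text
clock: 25.3
tcp_pos: [0.4108, -0.0449, 0.2158]
orientation: [-0.001, 0.691, 0.723, -0.001]
wrist_force: [0.3, -1.0, 0.8]
finger_gap: 0.0779
clock: 26.5
tcp_pos: [0.4123, -0.044, 0.2158]
orientation: [-0.001, -0.093, 0.996, 0.001]
wrist_force: [-0.8, 0.0, 0.7]
finger_gap: 0.0777
clock: 26.6
tcp_pos: [0.4124, -0.044, 0.216]
orientation: [-0.001, -0.09, 0.996, 0.0]
wrist_force: [-0.0, -0.3, -0.3]
finger_gap: 0.0784
t 26.65 tcp [ 0.4125 -0.044   0.2162] delta [ -3.5  -2.8 180.1] turn tool z -0.006 jaw 1.749 tilt [-0.002  0.001 -1.   ] j6 -0.48 gap 0.07812344222480012
182 105
```

View pics/q2.png

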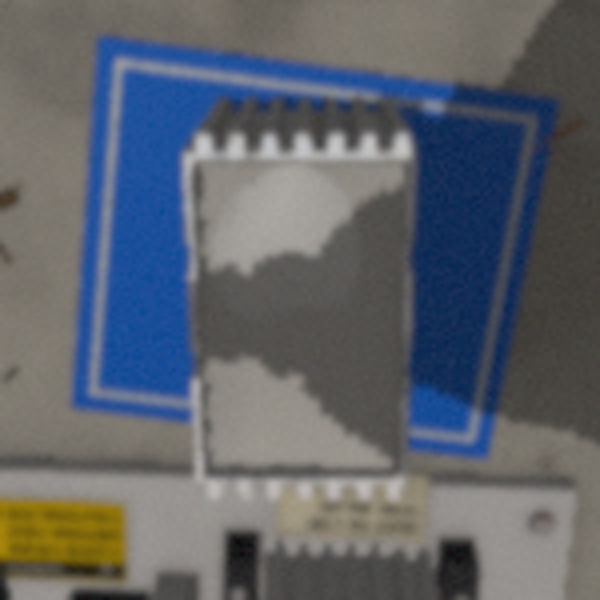

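The case is upright on the blue mat, its top at (185..413,135..497) in the crop.

Run:
```python
from h import *
P=np.load('q.npy',allow_pickle=True).item()
w=onz(P,[(182+u/4,105+v/4) for u,v in((185,136),(413,136),(407,497),(200,497))],.08)[:,:2];print(w.round(4).tolist(),w.mean(0), np.linalg.norm(w-np.roll(w,-1,0),axis=1))
d=w[2]+w[3]-w[0]-w[1];print(np.arctan2(d[1],d[0]))
go([*w.mean(0),.037],np.arctan2(d[1],d[0])+np.pi/2)
```

```text
[[0.3742, -0.0817], [0.3644, -0.0282], [0.4574, -0.0099], [0.4673, -0.0638]] [ 0.41583843 -0.04590214] [0.05432396 0.09482315 0.05479687 0.09480876]
0.19196775956005754
t 26.65 tcp [ 0.4125 -0.044   0.2162] delta [ -3.3  -2.6 179.1] turn tool z -0.014 jaw 1.749 tilt [-0.002  0.001 -1.   ] j6 -0.48 gap 0.07812344222480012
```

```bash
python3 -m pendant '[{"fingers":76,"delta_pos":[-3,-2.5,40],"angular":[0,0,-0.01]},{"fingers":76,"delta_pos":[0,0,40],"angular":[0,0,0]},{"fingers":76,"delta_pos":[0,0,40],"angular":[0,0,0]},{"fingers":76,"delta_pos":[0,0,40],"angular":[0,0,0]},{"fingers":76,"delta_pos":[0,0,20],"angular":[0,0,0]},{"fingers":76,"delta_pos":[0,0,0],"angular":[0,0,0]},{"fingers":76,"delta_pos":[0,0,0],"angular":[0,0,0]},{"fingers":45,"delta_pos":[0,0,0],"angular":[0,0,0]},{"fingers":45,"delta_pos":[0,0,0],"angular":[0,0,0]},{"fingers":45,"delta_pos":[0,0,0],"angular":[0,0,0]},{"fingers":45,"delta_pos":[0,0,0],"angular":[0,0,0]},{"fingers":45,"delta_pos":[0,0,0],"angular":[0,0,0]}]' 60
python3 -c "
from h import *
go([.494,-.3785,.19],1.755)"
```

```text
clock: 27.85
tcp_pos: [0.4182, -0.0465, 0.0389]
orientation: [0.002, -0.095, 0.995, -0.001]
wrist_force: [0.0, 0.3, 6.6]
finger_gap: 0.0554
t 27.85 tcp [ 0.4182 -0.0465  0.0389] delta [ -12.1 -340.5 -150.6] turn tool z 0.006 jaw 1.761 tilt [ 0.004 -0.001 -1.   ] j6 -0.49 gap 0.0554050133299423
```

```bash
python3 -m pendant '[{"fingers":45,"delta_pos":[0,0,-20],"angular":[0,0,0]},{"fingers":45,"delta_pos":[0,0,-40],"angular":[0,0,0]},{"fingers":45,"delta_pos":[0,0,-45],"angular":[0,0,0]},{"fingers":45,"delta_pos":[0,-10,-45],"angular":[0,0,0]},{"fingers":45,"delta_pos":[-2,-35,0],"angular":[0,0,0]},{"fingers":45,"delta_pos":[-2,-46,0],"angular":[0,0,0]},{"fingers":45,"delta_pos":[-2,-46,0],"angular":[0,0,0]},{"fingers":45,"delta_pos":[-2,-46,0],"angular":[0,0,0]},{"fingers":45,"delta_pos":[-2,-46,0],"angular":[0,0,0]},{"fingers":45,"delta_pos":[-2,-46,0],"angular":[0,0,0]},{"fingers":45,"delta_pos":[-2,-40,0],"angular":[0,0,0]},{"fingers":45,"delta_pos":[0,-20,0],"angular":[0,0,0]}]'
python3 -m pendant '[{"fingers":45,"delta_pos":[0,0,0],"angular":[0,0,0]},{"fingers":45,"delta_pos":[0,0,0],"angular":[0,0,0]}]'
python3 -c "
from h import *
im,P=snap('wrist','r.png')
go([.496,-.3785,.06],1.755)"
```

```text
clock: 29.05
tcp_pos: [0.494, -0.3759, 0.1867]
orientation: [0.0, -0.094, 0.996, -0.0]
wrist_force: [-0.1, 1.0, -3.0]
finger_gap: 0.0557
clock: 29.25
tcp_pos: [0.4933, -0.3723, 0.1866]
orientation: [-0.0, -0.095, 0.996, 0.001]
wrist_force: [-0.4, -0.3, -2.6]
finger_gap: 0.055
t 29.3 tcp [ 0.4933 -0.3716  0.1869] delta [ -1.4  -7.5 126.9] turn tool z 0.006 jaw 1.761 tilt [-0.001  0.001 -1.   ] j6 -0.97 gap 0.05552962751078946
```

```bash
python3 -m pendant '[{"fingers":45,"delta_pos":[-1.5,-7.5,10],"angular":[0,0,0.006]},{"fingers":45,"delta_pos":[0,0,40],"angular":[0,0,0]},{"fingers":45,"delta_pos":[0,0,40],"angular":[0,0,0]},{"fingers":45,"delta_pos":[0,0,30],"angular":[0,0,0]},{"fingers":45,"delta_pos":[0,0,7],"angular":[0,0,0]},{"fingers":45,"delta_pos":[0,0,0],"angular":[0,0,0]},{"fingers":45,"delta_pos":[0,0,0],"angular":[0,0,0]}]'
python3 - <<'E'
from h import *
im,P=snap('wrist','s.png')
np.save('s.npy',P,allow_pickle=True)
go([.496,-.3785,.0425],1.755)
cv2.imwrite('pics/s2.png',cv2.resize(im[90:340,160:380],None,fx=2.4,fy=2.4,interpolation=cv2.INTER_CUBIC))
E
```

```text
clock: 30.0
tcp_pos: [0.4978, -0.38, 0.0619]
orientation: [0.001, -0.092, 0.996, -0.001]
wrist_force: [1.1, -0.4, -2.0]
finger_gap: 0.0551
t 30.05 tcp [ 0.4981 -0.3805  0.0625] delta [ 1.7  2.4 20. ] turn tool z 0.001 jaw 1.756 tilt [ 0.003 -0.003 -1.   ] j6 -0.97 gap 0.05562930326374477
```

View pics/s2.png

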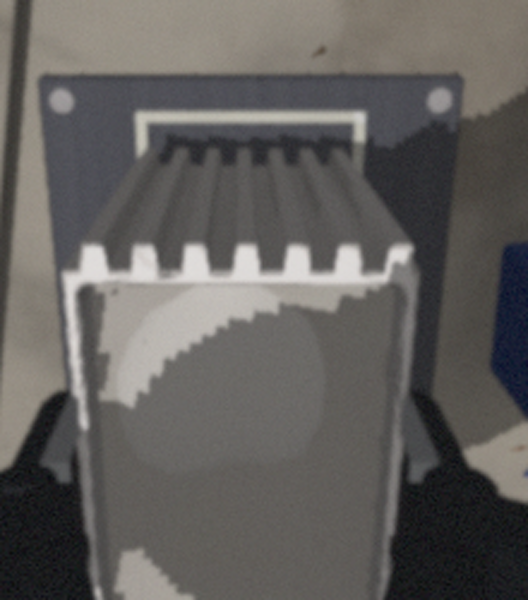

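The case hangs level over its outline: near bottom edge (155..350,152), outline edge (137..365,118) in the crop.

Run:
```python
from h import *
P=np.load('s.npy',allow_pickle=True).item()
f=lambda p,z: onz(P,[(160+u/2.4,90+v/2.4) for u,v in p],z)[:,:2]
b=f([(155,153),(350,153)],.0256);o=f([(141,117),(361,117)],.006);t=f([(66,250),(414,250)],.1036)
u=np.array([np.cos(.183),np.sin(.183)])
for n,w,h in(('case bottom',b,.0485),('outline',o,.0515),('top',t,.0485)):
    d=w[1]-w[0];print(n,w.round(4).tolist(),np.linalg.norm(d),'yaw',np.arctan2(d[1],d[0])-np.pi/2,'centre',w.mean(0)+h*u)
```

```text
case bottom [[0.4535, -0.4111], [0.4441, -0.3614]] 0.05050427106141605 yaw 0.1870172310560403 centre [ 0.49649268 -0.37743494]
outline [[0.4483, -0.4181], [0.4368, -0.3571]] 0.06217250859643603 yaw 0.18687578424364548 centre [ 0.49316628 -0.3782299 ]
top [[0.454, -0.4156], [0.4441, -0.3633]] 0.05321192057068033 yaw 0.18742429996254795 centre [ 0.49672883 -0.38062398]
```

```bash
python3 -m pendant '[{"fingers":45,"delta_pos":[3,1,7],"angular":[0,0,0]},{"fingers":45,"delta_pos":[0,0,7],"angular":[0,0,0]},{"fingers":45,"delta_pos":[0,0,4],"angular":[0,0,0]},{"fingers":45,"delta_pos":[0,0,2],"angular":[0,0,0]},{"fingers":45,"delta_pos":[0,0,0],"angular":[0,0,0]},{"fingers":45,"delta_pos":[0,0,0],"angular":[0,0,0]}]'
```

```text
clock: 30.65
tcp_pos: [0.4934, -0.3792, 0.0429]
orientation: [0.0, -0.092, 0.996, -0.001]
wrist_force: [-5.3, 3.8, 15.1]
finger_gap: 0.0551
```

```bash
python3 -m pendant '[{"fingers":78,"delta_pos":[0,0,0],"angular":[0,0,0]},{"fingers":78,"delta_pos":[0,0,0],"angular":[0,0,0]},{"fingers":78,"delta_pos":[0,0,0],"angular":[0,0,0]},{"fingers":78,"delta_pos":[0,0,0],"angular":[0,0,0]},{"fingers":78,"delta_pos":[0,0,-20],"angular":[0,0,0]},{"fingers":78,"delta_pos":[0,0,-45],"angular":[0,0,0]},{"fingers":78,"delta_pos":[0,0,-45],"angular":[0,0,0]},{"fingers":78,"delta_pos":[0,0,-45],"angular":[0,0,0]},{"fingers":78,"delta_pos":[0,0,-45],"angular":[0,0,0]},{"fingers":78,"delta_pos":[0,0,0],"angular":[0,0,0]},{"fingers":78,"delta_pos":[0,0,0],"angular":[0,0,0]}]'
python3 - <<'E'
from h import *
im,P=snap('wrist','t.png')
np.save('t.npy',P,allow_pickle=True)
go([.43,.2075,.22],.183)
cv2.imwrite('pics/t2.png',cv2.resize(im[100:290,170:370],None,fx=3,fy=3,interpolation=cv2.INTER_CUBIC))
E
```

```text
clock: 31.75
tcp_pos: [0.4943, -0.3797, 0.2416]
orientation: [0.001, -0.092, 0.996, -0.001]
wrist_force: [-0.1, -0.1, 0.0]
finger_gap: 0.0781
t 31.8 tcp [ 0.4936 -0.3791  0.2398] delta [-45.2 588.2  19.9] turn tool z -1.569 jaw 1.756 tilt [-0.  0. -1.] j6 -0.97 gap 0.0781666153603341
```

View pics/t2.png

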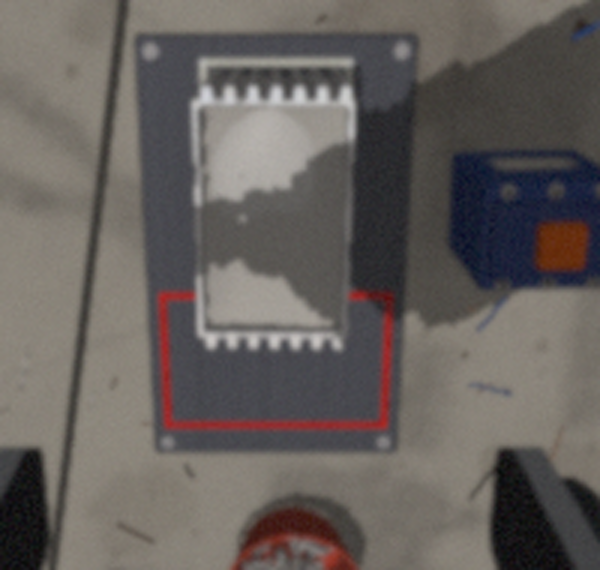

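The case stands square in its outline: near outline edge (200..353,60), case top (192..355,90..348) in the crop. That was picture 16, so from here I check by numbers only.

Run:
```python
from h import *
P=np.load('t.npy',allow_pickle=True).item()
f=lambda p,z: onz(P,[(170+u/3,100+v/3) for u,v in p],z)[:,:2]
w=f([(192,88),(355,88),(347,349),(197,349)],.084);d=w[2]+w[3]-w[0]-w[1]
print('case',w.mean(0),np.arctan2(d[1],d[0]),np.linalg.norm(w-np.roll(w,-1,0),axis=1))
o=f([(202,61),(352,61)],.006);d=o[1]-o[0];y=np.arctan2(d[1],d[0])-np.pi/2
print('outline',o.mean(0)+.0515*np.array([np.cos(y),np.sin(y)]),y)
p=f([(137,36),(417,36),(396,451),(157,451)],.006);y=.183;print('plate->origin',p.mean(0)-.037*np.array([np.cos(y),np.sin(y)]))
```

```text
case [ 0.49185161 -0.37959961] 0.18219722968866592 [0.05517363 0.09599506 0.05619482 0.09605775]
outline [ 0.49262578 -0.37755983] 0.1863714777097636
plate->origin [ 0.49240768 -0.37735127]
```

```bash
python3 -m pendant '[{"fingers":72,"delta_pos":[-4,48,0],"angular":[0,0,0]},{"fingers":72,"delta_pos":[-4,48,0],"angular":[0,0,0]},{"fingers":72,"delta_pos":[-4,48,0],"angular":[0,0,0]},{"fingers":72,"delta_pos":[-4,48,0],"angular":[0,0,0]},{"fingers":72,"delta_pos":[-4,48,0],"angular":[0,0,0]},{"fingers":72,"delta_pos":[-4,48,0],"angular":[0,0,0]},{"fingers":72,"delta_pos":[-4,48,0],"angular":[0,0,0]},{"fingers":72,"delta_pos":[-4,48,0],"angular":[0,0,0]},{"fingers":72,"delta_pos":[-4,48,0],"angular":[0,0,0]},{"fingers":72,"delta_pos":[-4,48,0],"angular":[0,0,0]},{"fingers":72,"delta_pos":[-4,48,0],"angular":[0,0,0]},{"fingers":72,"delta_pos":[-2,48,0],"angular":[0,0,0]}]'
python3 -m pendant '[{"fingers":72,"delta_pos":[0,10,0],"angular":[0,0,0.143]},{"fingers":72,"delta_pos":[0,0,0],"angular":[0,0,0.143]},{"fingers":72,"delta_pos":[0,0,0],"angular":[0,0,0.143]},{"fingers":72,"delta_pos":[0,0,0],"angular":[0,0,0.143]},{"fingers":72,"delta_pos":[0,0,0],"angular":[0,0,0.143]},{"fingers":72,"delta_pos":[0,0,0],"angular":[0,0,0.143]},{"fingers":72,"delta_pos":[0,0,0],"angular":[0,0,0.143]},{"fingers":72,"delta_pos":[0,0,0],"angular":[0,0,0.143]},{"fingers":72,"delta_pos":[0,0,0],"angular":[0,0,0.143]},{"fingers":72,"delta_pos":[0,0,0],"angular":[0,0,0.143]},{"fingers":72,"delta_pos":[0,0,0],"angular":[0,0,0.141]},{"fingers":72,"delta_pos":[0,0,0],"angular":[0,0,0]}]'
python3 - <<'E'
from h import *
im,P=snap('wrist','u.png')
go([.43,.2075,.02],.183)
hsv=cv2.cvtColor(im,cv2.COLOR_BGR2HSV)
m=cv2.inRange(hsv,(20,90,60),(38,255,255));c=max(cv2.findContours(m,0,2)[0],key=cv2.contourArea)
hull=np.zeros(m.shape,np.uint8);cv2.drawContours(hull,[cv2.convexHull(c)],-1,255,-1)
dk=((hsv[...,2]<110)&(hsv[...,1]<90)&(cv2.erode(hull,np.ones((9,9)))>0)).astype(np.uint8)*255
c=max(cv2.findContours(dk,0,2)[0],key=cv2.contourArea);print(cv2.minAreaRect(c))
# top face taken: hull at z of top
print(cv2.minAreaRect(onz(P,c.reshape(-1,2),.05)[:,:2].astype(np.float32)))
E
```

```text
clock: 33.0
tcp_pos: [0.4315, 0.1972, 0.2383]
orientation: [-0.002, -0.092, 0.996, -0.0]
wrist_force: [1.3, -0.2, -0.4]
finger_gap: 0.0722
clock: 34.2
tcp_pos: [0.43, 0.2051, 0.2383]
orientation: [-0.001, 0.639, 0.769, -0.002]
wrist_force: [0.1, 0.2, -0.2]
finger_gap: 0.0716
t 34.25 tcp [0.4302 0.2051 0.2385] delta [  2.4   1.  218.5] turn tool z 0.005 jaw 0.188 tilt [-0.003 -0.001 -1.   ] j6 1.66 gap 0.07166581908427014
((261.0, 162.5), (53.0, 34.0), 90.0)
((0.4293491840362549, 0.2126956731081009), (0.03905287757515907, 0.06314419955015182), 9.62894344329834)
```

```bash
python3 -m pendant '[{"fingers":72,"delta_pos":[3.5,0,40],"angular":[0,0,0.005]},{"fingers":72,"delta_pos":[0,0,45],"angular":[0,0,0]},{"fingers":72,"delta_pos":[0,0,45],"angular":[0,0,0]},{"fingers":72,"delta_pos":[0,0,45],"angular":[0,0,0]},{"fingers":72,"delta_pos":[0,0,30],"angular":[0,0,0]},{"fingers":72,"delta_pos":[0,0,10],"angular":[0,0,0]},{"fingers":72,"delta_pos":[0,0,0],"angular":[0,0,0]},{"fingers":72,"delta_pos":[0,0,0],"angular":[0,0,0]}]'
python3 -c "
from h import *
go([.43,.2085,.018],.183)"
```

```text
clock: 35.05
tcp_pos: [0.4314, 0.2091, 0.0263]
orientation: [0.0, 0.64, 0.768, 0.001]
wrist_force: [1.1, -0.2, -0.7]
finger_gap: 0.0722
t 35.05 tcp [0.4314 0.2091 0.0263] delta [-0.4 -1.5  8.3] turn tool z -0.002 jaw 0.181 tilt [ 0.001  0.    -1.   ] j6 1.67 gap 0.07224553228619075
```

```bash
python3 -m pendant '[{"fingers":72,"delta_pos":[0,-1.5,6],"angular":[0,0,0]},{"fingers":72,"delta_pos":[0,0,0],"angular":[0,0,0]},{"fingers":35,"delta_pos":[0,0,0],"angular":[0,0,0]},{"fingers":35,"delta_pos":[0,0,0],"angular":[0,0,0]},{"fingers":35,"delta_pos":[0,0,0],"angular":[0,0,0]},{"fingers":35,"delta_pos":[0,0,0],"angular":[0,0,0]},{"fingers":35,"delta_pos":[0,0,0],"angular":[0,0,0]},{"fingers":35,"delta_pos":[0,0,0],"angular":[0,0,0]}]' 40
python3 -c "
from h import *
go([.492,-.379,.25],.183)"
```

```text
clock: 35.85
tcp_pos: [0.4297, 0.2088, 0.0201]
orientation: [0.0, 0.641, 0.768, 0.001]
wrist_force: [-1.6, -1.2, 5.7]
finger_gap: 0.0441
t 35.85 tcp [0.4297 0.2088 0.0201] delta [-589.4  -43.4 -230.1] turn tool z -0.003 jaw 0.18 tilt [ 0.001  0.    -1.   ] j6 1.68 gap 0.04406113630882992
```

```bash
python3 -m pendant '[{"fingers":35,"delta_pos":[0,0,-25],"angular":[0,0,0]},{"fingers":35,"delta_pos":[0,0,-45],"angular":[0,0,0]},{"fingers":35,"delta_pos":[0,0,-45],"angular":[0,0,0]},{"fingers":35,"delta_pos":[0,0,-45],"angular":[0,0,0]},{"fingers":35,"delta_pos":[-15,0,-45],"angular":[0,0,0]},{"fingers":35,"delta_pos":[-35,-3,-25],"angular":[0,0,0]},{"fingers":35,"delta_pos":[-45,-4,0],"angular":[0,0,0]},{"fingers":35,"delta_pos":[-45,-4,0],"angular":[0,0,0]},{"fingers":35,"delta_pos":[-45,-4,0],"angular":[0,0,0]},{"fingers":35,"delta_pos":[-45,-4,0],"angular":[0,0,0]},{"fingers":35,"delta_pos":[-45,-4,0],"angular":[0,0,0]},{"fingers":35,"delta_pos":[-45,-4,0],"angular":[0,0,0]}]'
python3 -m pendant '[{"fingers":35,"delta_pos":[-45,-4,0],"angular":[0,0,0]},{"fingers":35,"delta_pos":[-45,-4,0],"angular":[0,0,0]},{"fingers":35,"delta_pos":[-45,-4,0],"angular":[0,0,0]},{"fingers":35,"delta_pos":[-45,-4,0],"angular":[0,0,0]},{"fingers":35,"delta_pos":[-45,-2,0],"angular":[0,0,0]},{"fingers":35,"delta_pos":[-35,0,0],"angular":[0,0,0]},{"fingers":35,"delta_pos":[-8,0,0],"angular":[0,0,0]}]'
python3 -m pendant '[{"fingers":35,"delta_pos":[0,0,0],"angular":[0,0,-0.131]},{"fingers":35,"delta_pos":[0,0,0],"angular":[0,0,-0.131]},{"fingers":35,"delta_pos":[0,0,0],"angular":[0,0,-0.131]},{"fingers":35,"delta_pos":[0,0,0],"angular":[0,0,-0.131]},{"fingers":35,"delta_pos":[0,0,0],"angular":[0,0,-0.131]},{"fingers":35,"delta_pos":[0,0,0],"angular":[0,0,-0.131]},{"fingers":35,"delta_pos":[0,0,0],"angular":[0,0,-0.131]},{"fingers":35,"delta_pos":[0,0,0],"angular":[0,0,-0.131]},{"fingers":35,"delta_pos":[0,0,0],"angular":[0,0,-0.131]},{"fingers":35,"delta_pos":[0,0,0],"angular":[0,0,-0.131]},{"fingers":35,"delta_pos":[0,0,0],"angular":[0,0,-0.131]},{"fingers":35,"delta_pos":[0,0,0],"angular":[0,0,-0.131]}]'
python3 -m pendant '[{"fingers":35,"delta_pos":[0,0,0],"angular":[0,0,0]},{"fingers":35,"delta_pos":[0,0,0],"angular":[0,0,0]}]'
python3 -c "
from h import *
go([.492,-.379,.13],1.755)"
```

```text
clock: 37.05
tcp_pos: [0.459, -0.1127, 0.2488]
orientation: [-0.0, 0.641, 0.768, 0.0]
wrist_force: [1.7, 0.2, -3.0]
finger_gap: 0.0445
clock: 37.75
tcp_pos: [0.4894, -0.3818, 0.2473]
orientation: [-0.001, 0.642, 0.767, -0.0]
wrist_force: [-0.6, 1.1, -2.5]
finger_gap: 0.044
clock: 38.95
tcp_pos: [0.4895, -0.3768, 0.2486]
orientation: [-0.001, -0.093, 0.996, 0.001]
wrist_force: [-0.1, -0.8, -3.0]
finger_gap: 0.0445
clock: 39.15
tcp_pos: [0.4896, -0.3773, 0.2488]
orientation: [-0.0, -0.089, 0.996, 0.001]
wrist_force: [0.5, 0.5, -3.4]
finger_gap: 0.0443
t 39.15 tcp [ 0.4896 -0.3773  0.2488] delta [ -2.1  -2.2 118.8] turn tool z -0.006 jaw 1.749 tilt [-0.001  0.001 -1.   ] j6 -0.96 gap 0.04431135721529518
```

```bash
python3 -m pendant '[{"fingers":35,"delta_pos":[-2.5,-2,30],"angular":[0,0,-0.006]},{"fingers":35,"delta_pos":[0,0,40],"angular":[0,0,0]},{"fingers":35,"delta_pos":[0,0,40],"angular":[0,0,0]},{"fingers":35,"delta_pos":[0,0,20],"angular":[0,0,0]},{"fingers":35,"delta_pos":[0,0,5],"angular":[0,0,0]},{"fingers":35,"delta_pos":[0,0,0],"angular":[0,0,0]},{"fingers":35,"delta_pos":[0,0,0],"angular":[0,0,0]}]'
python3 -c "
from h import *
go([.4925,-.379,.102],1.755)"
```

```text
clock: 39.85
tcp_pos: [0.4935, -0.3803, 0.1159]
orientation: [0.001, -0.093, 0.996, -0.001]
wrist_force: [-0.6, -0.4, -2.1]
finger_gap: 0.0447
t 39.85 tcp [ 0.4935 -0.3803  0.1159] delta [ 0.7  1.4 13.9] turn tool z 0.002 jaw 1.757 tilt [ 0.002 -0.002 -1.   ] j6 -0.97 gap 0.044693343047206964
```

```bash
python3 -m pendant '[{"fingers":35,"delta_pos":[1,1,8],"angular":[0,0,0]},{"fingers":35,"delta_pos":[0,0,4],"angular":[0,0,0]},{"fingers":35,"delta_pos":[0,0,0],"angular":[0,0,0]},{"fingers":35,"delta_pos":[0,0,0],"angular":[0,0,0]},{"fingers":35,"delta_pos":[0,0,0],"angular":[0,0,0]}]'
```

```text
clock: 40.35
tcp_pos: [0.4914, -0.3787, 0.1024]
orientation: [0.0, -0.093, 0.996, 0.0]
wrist_force: [0.6, -0.3, -2.2]
finger_gap: 0.0444
```

Not touching yet (still -2.2 N); easing down.

```bash
python3 -m pendant '[{"fingers":35,"delta_pos":[0,0,1.5],"angular":[0,0,0]},{"fingers":35,"delta_pos":[0,0,0],"angular":[0,0,0]},{"fingers":35,"delta_pos":[0,0,0],"angular":[0,0,0]}]'
```

```text
clock: 40.65
tcp_pos: [0.4915, -0.3787, 0.1022]
orientation: [0.0, -0.093, 0.996, -0.0]
wrist_force: [-1.6, 2.0, 4.6]
finger_gap: 0.0441
```

```bash
python3 -m pendant '[{"fingers":65,"delta_pos":[0,0,0],"angular":[0,0,0]},{"fingers":65,"delta_pos":[0,0,0],"angular":[0,0,0]},{"fingers":65,"delta_pos":[0,0,0],"angular":[0,0,0]},{"fingers":65,"delta_pos":[0,0,0],"angular":[0,0,0]},{"fingers":65,"delta_pos":[0,0,-20],"angular":[0,0,0]},{"fingers":65,"delta_pos":[0,0,-45],"angular":[0,0,0]},{"fingers":65,"delta_pos":[0,0,-45],"angular":[0,0,0]},{"fingers":65,"delta_pos":[0,0,-45],"angular":[0,0,0]},{"fingers":65,"delta_pos":[0,0,0],"angular":[0,0,0]},{"fingers":65,"delta_pos":[0,0,0],"angular":[0,0,0]},{"fingers":65,"delta_pos":[0,0,0],"angular":[0,0,0]}]'
python3 - <<'E'
from h import *
im,P=snap('wrist','v.png')
go([.492,-.379,.25],1.755)
# module = dark pixels within case region; near face base line and top outline
hsv=cv2.cvtColor(im,cv2.COLOR_BGR2HSV)
c=np.array([.492,-.379]);u=np.array([np.cos(.183),np.sin(.183)]);n=np.array([-u[1],u[0]])
q=lambda x,y,z:[*(c+x*u+y*n),z]
print('expected top corners',proj(P,[q(-.031,-.0225,.132),q(-.031,.0225,.132),q(.031,.0225,.132),q(.031,-.0225,.132)]).round(0).tolist())
g=cv2.cvtColor(im,cv2.COLOR_BGR2GRAY)
for x in(-.02,0,.02):  # gray profile across the top along the case's y, every 2 mm
    ys=np.arange(-.04,.041,.002);p=proj(P,[q(x,y,.132) for y in ys]);print(x,[int(g[int(b+.5),int(a+.5)]) for a,b in p])
xs=np.arange(-.05,.061,.002);p=proj(P,[q(x,0,.132) for x in xs]);print('long',[int(g[int(b+.5),int(a+.5)]) for a,b in p])
# tub and contactor vs before
W,Q=snap('scene','w.png');S,T=snap('side','x.png')
for A,B in(('a.png',W),('b.png',S)):
    h0=[cv2.cvtColor(k,cv2.COLOR_BGR2HSV) for k in(cv2.imread('pics/'+A),B)]
    for nm,lo,hi,roi in(('contactor',(105,90,40),(130,255,255),(slice(200,250),slice(235,275))),('tub',(0,110,50),(8,255,255),(slice(195,238),slice(295,330)))):
        r=[]
        for h in h0:
            m=cv2.moments(cv2.inRange(h[roi],lo,hi),True); r.append((m['m00'],round(m['m10']/max(m['m00'],1),1),round(m['m01']/max(m['m00'],1),1)))
        print(A,nm,r)
E
```

```text
clock: 41.75
tcp_pos: [0.4911, -0.3783, 0.2545]
orientation: [-0.001, -0.093, 0.996, 0.001]
wrist_force: [-0.6, 0.3, -0.4]
finger_gap: 0.0649
t 41.8 tcp [ 0.4908 -0.3781  0.2539] delta [-1.  -1.1  3.9] turn tool z 0.003 jaw 1.758 tilt [-0.002  0.002 -1.   ] j6 -0.97 gap 0.0649965903193418
expected top corners [[235.0, 156.0], [283.0, 156.0], [281.0, 218.0], [236.0, 218.0]]
-0.02 [93, 78, 77, 74, 78, 73, 77, 77, 92, 77, 74, 83, 84, 82, 83, 82, 83, 83, 85, 82, 84, 76, 57, 52, 48, 39, 24, 23, 19, 21, 31, 73, 49, 41, 43, 45, 47, 42, 44, 44, 58]
0 [103, 77, 78, 77, 77, 78, 73, 80, 137, 106, 52, 49, 52, 50, 49, 48, 49, 47, 48, 51, 47, 49, 50, 49, 53, 49, 31, 17, 14, 21, 46, 83, 50, 41, 46, 43, 41, 40, 47, 43, 58]
0.02 [102, 78, 81, 80, 78, 77, 76, 85, 150, 137, 80, 83, 82, 79, 81, 79, 78, 81, 82, 83, 62, 45, 49, 49, 53, 44, 32, 19, 15, 11, 48, 97, 74, 80, 74, 76, 74, 77, 82, 73, 95]
long [193, 171, 177, 179, 162, 71, 40, 39, 33, 43, 62, 79, 83, 85, 86, 84, 81, 74, 58, 51, 50, 50, 55, 52, 53, 47, 49, 50, 47, 47, 51, 52, 46, 49, 51, 62, 78, 76, 78, 74, 78, 73, 74, 77, 76, 76, 76, 76, 78, 75, 78, 78, 79, 81, 80, 79]
a.png contactor [(16.0, 24.0, 25.9), (0.0, 0.0, 0.0)]
a.png tub [(78.0, 14.8, 11.8), (81.0, 14.6, 12.0)]
b.png contactor [(132.0, 9.1, 14.2), (116.0, 8.8, 13.7)]
b.png tub [(238.0, 19.2, 27.1), (241.0, 18.9, 27.3)]
```

The module is centred to within about 2 mm and square, its near edge at the expected -31 mm. The tub hasn't moved, and the contactor hasn't either in the side view (0.3 px). Handing in.

```bash
python3 -c "
from workcell import env
print(env.hand_in())"
```

```text
the job is handed in; nothing more can be done
None
```

The job was handed in at about 42 s of the 136 s allowed, with all four moves done in order. No verdict was reported.

**What I did:** the module went to the yellow mat, the driver case to the blue mat and the carton into the tray. The case then went back into its outline and the module back on top of it.

**Last checks:**
- **Carton:** flat in the tray, about 5 mm from its centre.
- **Driver case:** about 2 mm and 0.01 rad from its outline, upright. I measured this just before putting the module back.
- **Module:** 1–2 mm off centre and square, long side along the case. This comes from brightness profiles only, because I had used all 16 pictures. Its far edge had too little contrast to measure.
- **Tub:** unmoved in both fixed cameras.
- **Contactor:** unmoved in the side view (0.3 px). The scene-camera check failed: its colour mask found only 16 pixels at the start and none at the end, and I did not establish why.

**Disagreements:**
- **Module's starting position:** the text says it started with its long side along the case, but two wrist-camera views showed it standing across. I put it back along the case, as the judging asks, so it ended turned 90° from how I found it.
- **Module's size:** it measured about 42 x 57 mm in the pictures against the 45 x 62 given, though the gripper closed at 44 mm.

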